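# Unstack the cultures and dock the shaker's plate

## Task

The three lidded culture dishes were left in a stack on the shaker's aluminium adapter plate. Take them off one at a time from the top, smallest first, and set each flat in the round holder of its size (small in small, medium in medium, large in large), keeping them upright and never letting one drop; then lower the bare plate onto the shaker's two pins until it lies flat on the deck. Leave the specimen pot and the marker pen where they are.

Things in the scene. Friction and masses are not known exactly. Their poses are not given: they have to be found in the camera images.
- dish_small_mid (a point): Small culture dish with its lid: closed flat round dish of clear plastic with a dark red filling and a pale rim, diameter 32 mm, height 14 mm, about 14 g, upright; at the start the top of the stack, on the medium dish. Origin at its centre, half-way up, z up. All three dishes have the same colours: tell them by diameter. They only lie on one another, nothing locks, and each may be up to 3 mm off the centre of what carries it
- dish_medium_mid (a point): Medium culture dish with its lid: closed flat round dish of clear plastic with a dark red filling and a pale rim, diameter 48 mm, height 15 mm, about 26 g, upright; at the start in the stack on the large dish, under the small one. Origin at its centre, half-way up, z up. All three dishes have the same colours: tell them by diameter. They only lie on one another, nothing locks, and each may be up to 3 mm off the centre of what carries it
- dish_large_mid (a point): Large culture dish with its lid: closed flat round dish of clear plastic with a dark red filling and a pale rim, diameter 64 mm, height 16 mm, about 40 g, upright; at the start in the stack on the adapter plate, under the medium one. Origin at its centre, half-way up, z up. All three dishes have the same colours: tell them by diameter. They only lie on one another, nothing locks, and each may be up to 3 mm off the centre of what carries it
- plate_mid (a point): Loose rectangular aluminium adapter plate, 64 mm (its x) by 140 mm (its y) by 12 mm thick, about 260 g, lying flat on the bench under the stack. Two through holes of 11 mm diameter with chamfered mouths lie on its long centre line at y = +55 and -55 mm. It is the same turned half round. Origin at its centre, half-way up (6 mm above its underside), z up
- holder_small_seat (a point): Small dish holder: fixed low grey disc, 66 mm in diameter and 14 mm high, with a dark flat round seat on top inside a steel rim 3 mm high and 3 mm thick; the rim's inner diameter is 46 mm. Origin at the centre of the seat (14 mm above the bench), z up. The three holders differ only in size and change places
- holder_medium_seat (a point): Medium dish holder: fixed low grey disc, 82 mm in diameter and 14 mm high, with a dark flat round seat on top inside a steel rim 3 mm high and 3 mm thick; the rim's inner diameter is 62 mm. Origin at the centre of the seat (14 mm above the bench), z up. The three holders differ only in size and change places
- holder_large_seat (a point): Large dish holder: fixed low grey disc, 100 mm in diameter and 14 mm high, with a dark flat round seat on top inside a steel rim 3 mm high and 3 mm thick; the rim's inner diameter is 80 mm. Origin at the centre of the seat (14 mm above the bench), z up. The three holders differ only in size and change places
- shaker_deck (a point): Low white shaker, fixed: housing 150 (x) by 190 (y) mm, 40 mm high, with a flat dark deck 90 (x) by 160 (y) mm, its top 48 mm above the bench. Two upright steel pins, 8 mm across and 14 mm high (last 4 mm taper to 3 mm), stand on it at x = 0, y = +55 and -55 mm. Origin at the centre of the deck's top face, between the pins' feet, z up. The plate fits either way round, its y along the deck's y
- pot_mid (a point): Bystander: specimen pot with a red screw lid, diameter 58 mm, height 62 mm, loose on the bench. Origin at its centre, half-way up. To be left alone (at most 20 mm of movement)
- marker_mid (a point): Bystander: white marker pen with a blue cap lying on the bench among the holders, 123 mm long (its y), 12 mm thick, loose. Origin at its centre. To be left alone (at most 20 mm of movement)
Things that resemble listed ones, but are neither listed nor needed, are in the scene too. Leave any orange look-alike of the part that bears plate_mid alone.

How it is judged:
On the way, in this order (a step that is already met when the one before it is completed fails the run):
1. the small dish is set flat in the small holder and let go (horizontal distance between dish_small_mid and holder_small_seat below 0.01 m and z of dish_small_mid in the frame of holder_small_seat between 0.004 and 0.0092 m and angle between dish_small_mid's own z axis and vertical below 0.06 rad and linear speed of dish_small below 0.02 m/s and angular speed of dish_small below 0.2 rad/s and contact force between dish_small and the fingers below 0.05 N), for 0.2 s.
2. the medium dish is set flat in the medium holder and let go (horizontal distance between dish_medium_mid and holder_medium_seat below 0.01 m and z of dish_medium_mid in the frame of holder_medium_seat between 0.0045 and 0.0097 m and angle between dish_medium_mid's own z axis and vertical below 0.06 rad and linear speed of dish_medium below 0.02 m/s and angular speed of dish_medium below 0.2 rad/s and contact force between dish_medium and the fingers below 0.05 N), for 0.2 s.
3. the large dish is set flat in the large holder and let go (horizontal distance between dish_large_mid and holder_large_seat below 0.01 m and z of dish_large_mid in the frame of holder_large_seat between 0.005 and 0.0102 m and angle between dish_large_mid's own z axis and vertical below 0.06 rad and linear speed of dish_large below 0.02 m/s and angular speed of dish_large below 0.2 rad/s and contact force between dish_large and the fingers below 0.05 N), for 0.2 s.
4. the plate lies flat on the deck over both pins and is let go (horizontal distance between plate_mid and shaker_deck below 0.004 m and angle between the y axis of plate_mid and the y axis of shaker_deck, either way round below 0.06 rad and z of plate_mid in the frame of shaker_deck between 0.003 and 0.0082 m and angle between plate_mid's own z axis and vertical below 0.04 rad and linear speed of plate below 0.02 m/s and angular speed of plate below 0.2 rad/s and contact force between plate and the fingers below 0.05 N), for 0.2 s.
At the end, for the whole second after the job is handed in: Each dish lies flat (within 0.06 rad) on the seat of the holder of its own size, its centre within 10 mm of the seat's, inside the rim; the plate lies flat on the shaker's deck with both pins in its holes, centred within 4 mm and its underside within 2.2 mm of the deck; all are released and at rest (all of step 1 and all of step 2 and all of step 3 and all of step 4); the robot touches nothing.
It fails at once if a dish is tipped by more than 0.5 rad (angle between any of dish_small_mid, dish_medium_mid, dish_large_mid's own z axis and vertical above 0.5 rad).
It fails at once if a dish is dropped or thrown (moves faster than 0.6 m/s out of the fingers, a fall of about 18 mm) ((contact force between dish_small and the fingers below 0.05 N and linear speed of dish_small above 0.6 m/s) or (contact force between dish_medium and the fingers below 0.05 N and linear speed of dish_medium above 0.6 m/s) or (contact force between dish_large and the fingers below 0.05 N and linear speed of dish_large above 0.6 m/s)).
It fails at once if the specimen pot is moved by more than 20 mm (distance of pot_mid from where it was at the start of the episode above 0.02 m).
It fails at once if the marker pen is moved by more than 20 mm (distance of marker_mid from where it was at the start of the episode above 0.02 m).
It also fails if it takes over 120 s, if anything falls off the work surface, if the arm or the gripper's body presses on something with over 40 N, if the wrist force passes 120 N, or if a joint passes its speed limit or range.

## Robot

A 7-joint arm with a two-finger parallel gripper is mounted at the origin on the work surface. World frame = base frame: x ahead of the robot, y to its left, z up, the work surface at z = 0. Lengths are in m, angles in rad, forces in N, time in s.
With the tool pointing down it reaches from about 0.425 to 0.875 m from the base axis. Payload 9.9 kg.
Tool frame: the origin (TCP) lies at the very end of the fingers, on their centre line; the grasp point (between the pads) lies 19 mm behind it; x points along the fingers, y is the direction in which the jaws open and shut, and the axes are right-handed (so a half turn about x gives the same grasp; the last joint's range is limited). The gripper opens to 85 mm and grips with 20 to 120 N. Pads are 22 mm wide; open, the fingers measure 114 mm over their backs; the gripper's body (76 mm by 85 mm) begins 54 mm behind the grasp point. The pads swing forward as they close: fully open they stand 13 mm farther back than shut.
Start: joints at [1.034, 0.576, 0.025, 1.437, -0.015, 1.129, -0.057], TCP at [0.295, -0.607, 0.231] pointing down, gripper open.
Joint ranges: [-2.76, 2.76], [-0.34, 2.15], [-1.52, 1.57], [0.19, 2.46], [-1.09, 4.23], [0.17, 1.99], [-2.82, 2.82]. Speed limits (rad/s): [2.22, 2.22, 3.01, 3.01, 3.14, 3.14, 3.14].

## Interface

Orientations are given as a 3x3 rotation matrix whose columns are the frame's x, y, z axes.
In Python, from cell import status, imaging, job_done, models gives the robot as it stands.
- The arm moves only by the shell command python3 -m creep 'ROWS' [OPENING] [FORCE]. ROWS is JSON, a list of rows, each an object of numbers: "tx", "ty", "tz": the shift along the tool's x, y, z in cm; "spin": the turn about the tool's x in rad. A call has exactly 10 rows; each row shifts and turns the pose as measured when the row begins, along the tool's axes as they then stand; what a row does not reach is not made up. A row lasts 1/8 s, in which the tool goes at most 62.5 mm and 10.7 degrees, less where a joint would pass 70% of its speed; a pose out of reach is approached as far as the arm can. A call is refused whole if a number of a shift passes 6.25 or a number of a turn 0.188, either way. A call with a gripper value outside its range is refused whole. OPENING is the finger opening in cm, from 0 to 8.54, set as the call begins (- or left out, the last holds). The fingers move at their own pace and stop on an object; FORCE is the grip in N (left out, the last holds). Time passes only in rows, so rows that do not move let the fingers close, or fill a call up. It gives the time, the measured TCP pose, the force and the opening at its end, in the units of the state.
- status.read_state(): the state, without advancing time (a new reading comes with each control period).
- imaging.capture(name): name is "scene" or "top" or "wrist"; returns a dict with "frame" (420x560x3 uint8, blue, green, red), "camera_matrix" (3x3 intrinsics, pixels), "world_from_camera" (4x4, takes a point from camera to world coordinates); the wrist camera has in their place "mount" (4x4, takes a point from camera to tool coordinates, whose origin is the TCP and whose axes are the tool frame's). Camera axes: x right, y up, looking along -z (the intrinsics and any distortion apply to the point x, -y, -z); pixel columns grow to the right and rows downward; lengths in m; the calibration is good to about 2 mm. A picture is of the moment at which its call begins: read the wrist's pose just before it. There is no depth.
- job_done(): hands the job in, once; it reports no verdict.
Trained networks look in a picture, given as the dict that the camera call returned (one of the last four; its "shot" number tells which), for a name from the list of things; names that differ only in an ending like _2 or _b are one class to them, and where a whole thing is asked for, a point or a joint stands for the part that bears it (a point fixed in the world has none). Each returns a list of dicts, best first, with "confidence" (0 to 1); they miss things now and then, are a little off and sometimes report something else, mostly with a low value. They report only what shows in the picture. A call takes as long as a camera call. They do not tell look-alikes from the thing itself.
- models.search_frame(name, picture): "point" ([column, row] in pixels, amid what is visible of it).
- models.regions_of(name, picture): "mask" (420x560 bool, what is visible of it) and "point" ([column, row] in pixels, amid what is visible of it).
- models.spot_point(name, picture): "point" ([column, row] in pixels: a listed point, or the origin of a listed thing).
The state is a dict: "time_s": time; "joint_positions": joint angles; "joint_velocities": joint speeds; "effort": joint torques, N m; "tool_pos": TCP position; "tcp_rot": TCP orientation; "force": force on the tool from outside, world axes, zero at the start; "moment": the same for the moment, N m; "grip_width": finger opening in m.
Only numpy, scipy, OpenCV 4.12 (cv2) and the standard library are available. Lean on these libraries where they do the work, as an engineer would, in place of code of your own. Each camera call takes 0.05 s, during which the arm holds its last target.

## Working session

There is one attempt and no reset: what is moved stays moved. The work goes in short steps, Python scripts to look and compute and a shell command to move; the robot and the scene stay as the last step left them, time stands still between calls to the robot, and variables do not carry over. Pictures are saved under pics/ and viewed, and the job is handed in when it is done.

```bash
ls; mkdir -p pics; python3 - <<'E'
from cell import status, imaging, models
import cv2, numpy as np
np.set_printoptions(precision=4,suppress=True)
s=status.read_state()
print({k:np.round(s[k],4).tolist() for k in ('time_s','tool_pos','tcp_rot','force','grip_width')})
for n in ("top","scene","wrist"):
    p=imaging.capture(n); cv2.imwrite(f"pics/{n}0.png",p["frame"])
    print(n,p["camera_matrix"],p.get("world_from_camera",p.get("mount")),[k for k in p])
E
```

```text
pics
{'time_s': 0.0, 'tool_pos': [0.2951, -0.6066, 0.2305], 'tcp_rot': [[-0.0008, 0.4375, -0.8992], [0.0015, -0.8992, -0.4375], [-1.0, -0.0017, 0.0001]], 'force': [0.8078, 0.7506, 0.6667], 'grip_width': 0.085}
top [[506.444    0.     273.076 ]
 [  0.     506.444  219.6107]
 [  0.       0.       1.    ]] [[-0.0002  0.9989 -0.0467  0.4453]
 [-0.9996 -0.0015 -0.0272  0.0239]
 [-0.0272  0.0466  0.9985  1.1525]
 [ 0.      0.      0.      1.    ]] ['frame', 'camera_matrix', 'world_from_camera', 'shot']
scene [[387.5857   0.     277.3586]
 [  0.     387.5857 213.3463]
 [  0.       0.       1.    ]] [[-0.7763 -0.5379  0.3286  0.765 ]
 [ 0.6304 -0.664   0.4021  0.3725]
 [ 0.0019  0.5193  0.8546  0.7838]
 [ 0.      0.      0.      1.    ]] ['frame', 'camera_matrix', 'world_from_camera', 'shot']
wrist [[372.0898   0.     276.7714]
 [  0.     372.0898 211.2241]
 [  0.       0.       1.    ]] [[-0.0008  0.3008 -0.9537 -0.1426]
 [ 1.     -0.0008 -0.0011 -0.0004]
 [-0.0011 -0.9537 -0.3008 -0.0766]
 [ 0.      0.      0.      1.    ]] ['frame', 'camera_matrix', 'mount', 'shot']
```

View pics/top0.png

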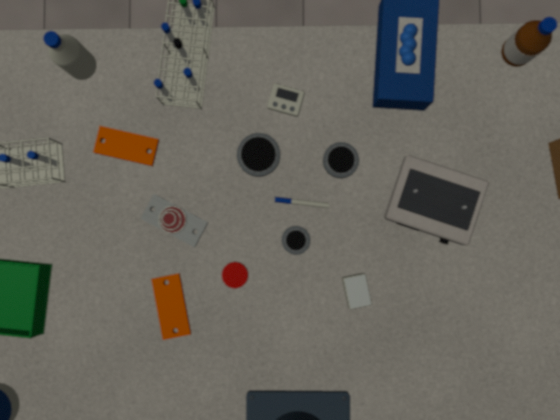

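View pics/scene0.png

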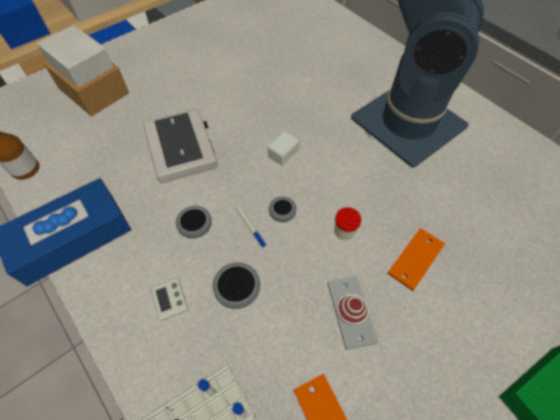

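View pics/wrist0.png

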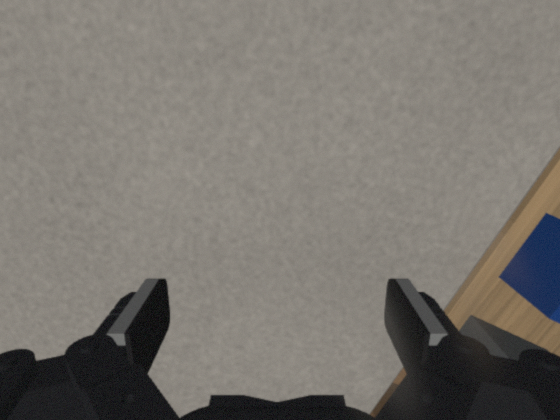

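Top view: stack at about (172,219) on the grey plate, large holder (258,154), medium (341,159), small (295,240), shaker (438,200), pot (235,275), marker (300,203). There are orange decoy plates at (127,146) and (171,306).

```bash
cat > h.py <<'E'
from cell import status, imaging, models
import cv2, numpy as np
np.set_printoptions(precision=4,suppress=True)
def cam(p,s=None):
    if "world_from_camera" in p: return np.array(p["world_from_camera"])
    T=np.eye(4);T[:3,:3]=s["tcp_rot"];T[:3,3]=s["tool_pos"]
    return T@np.array(p["mount"])
def px2w(p,uv,z,s=None):
    W=cam(p,s);K=np.array(p["camera_matrix"])
    a=np.linalg.inv(K)@np.array([uv[0],uv[1],1.]); d=W[:3,:3]@np.array([a[0],-a[1],-1])
    o=W[:3,3]; return o+d*(z-o[2])/d[2]
def w2px(p,x,s=None):
    W=cam(p,s);K=np.array(p["camera_matrix"])
    c=np.linalg.inv(W)@np.append(x,1); q=K@np.array([c[0],-c[1],-c[2]]); return q[:2]/q[2]
def shot(n,f=None):
    s=status.read_state(); p=imaging.capture(n)
    if f: cv2.imwrite(f"pics/{f}.png",p["frame"])
    return s,p
def spot(n,p,s,z,k=3):
    for r in models.spot_point(n,p)[:k]:
        print(n,round(r["confidence"],2),np.round(r["point"],1),px2w(p,r["point"],z,s)[:2])
def togo(target):
    "cm along tool x,y,z to bring TCP to target"
    s=status.read_state(); return np.array(s["tcp_rot"]).T@(np.array(target)-np.array(s["tool_pos"]))*100
E
python3 - <<'E'
from h import *
Z=dict(dish_small_mid=.050,dish_medium_mid=.0355,dish_large_mid=.02,plate_mid=.006,holder_small_seat=.014,holder_medium_seat=.014,holder_large_seat=.014,shaker_deck=.048,pot_mid=.031,marker_mid=.006)
for c in("top","scene"):
    s,p=shot(c);print(c)
    for n in Z: spot(n,p,s,Z[n])
    if c=="top":
        f=cv2.resize(p["frame"][120:300,120:500],None,fx=2,fy=2,interpolation=cv2.INTER_CUBIC);cv2.imwrite("pics/topz.png",f)
    else: cv2.imwrite("pics/scz.png",cv2.resize(p["frame"][90:390,130:490],None,fx=2,fy=2,interpolation=cv2.INTER_CUBIC))
E
```

```text
top
dish_small_mid 0.75 [167.8 215. ] [0.5073 0.285 ]
dish_medium_mid 0.78 [169.3 217. ] [0.5037 0.285 ]
plate_mid 0.83 [173.3 218.8] [0.5011 0.2827]
plate_mid 0.78 [171.8 309.3] [0.2962 0.2842]
plate_mid 0.7 [438.6 197.5] [ 0.5482 -0.3177]
holder_small_seat 0.61 [295.1 240.9] [0.4506 0.0055]
holder_medium_seat 0.67 [341.6 158.8] [ 0.6356 -0.0997]
shaker_deck 0.87 [436.9 198.4] [ 0.5425 -0.3015]
pot_mid 0.78 [233.6 273.4] [0.3788 0.1418]
pot_mid 0.18 [256.5 155.8] [0.6404 0.0915]
marker_mid 0.78 [301.6 203.5] [ 0.5354 -0.0095]
scene
dish_small_mid 0.77 [355.7 306.4] [0.4978 0.2861]
dish_medium_mid 0.68 [352.3 306.4] [0.4978 0.2802]
dish_large_mid 0.83 [351.2 307.5] [0.4955 0.2785]
plate_mid 0.97 [415.8 258.4] [0.3027 0.2877]
plate_mid 0.64 [350.7 311.3] [0.497  0.2818]
holder_small_seat 0.84 [281.5 206.9] [0.4502 0.0027]
holder_small_seat 0.35 [238.7 283. ] [0.6395 0.0919]
holder_medium_seat 0.86 [195.7 222.1] [ 0.6292 -0.0892]
holder_large_seat 0.72 [235.2 284.3] [0.6469 0.0896]
shaker_deck 0.72 [178.7 137.5] [ 0.5342 -0.3037]
pot_mid 0.86 [346.7 223.6] [0.3719 0.1368]
marker_mid 0.83 [250.1 223.8] [ 0.5326 -0.0111]
```

View pics/topz.png

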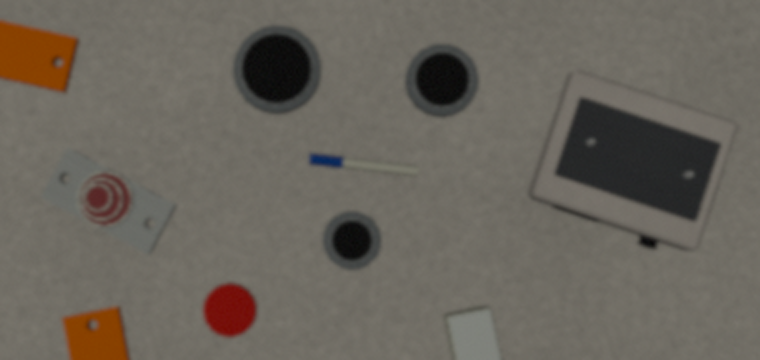

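View pics/scz.png

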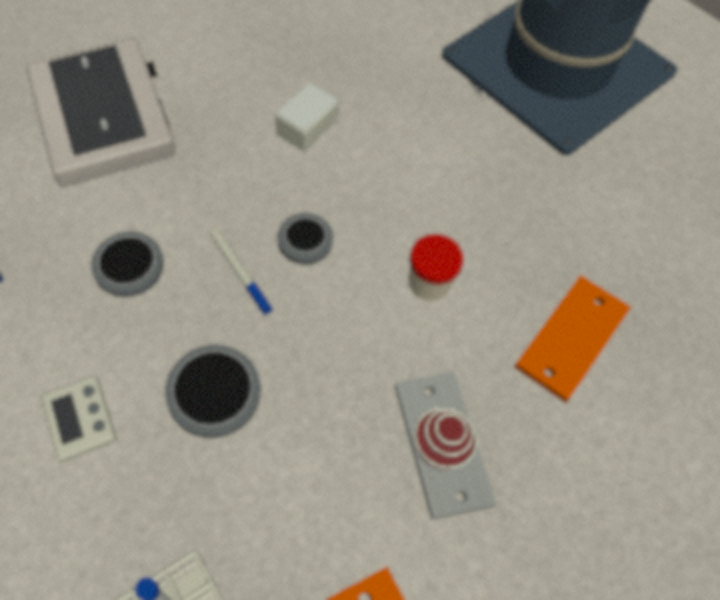

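```bash
python3 -m creep '[{"ty":-3.1,"tz":-5.3},{"ty":-3.1,"tz":-5.3},{"ty":-3.1,"tz":-5.3},{"ty":-3.1,"tz":-5.3},{"ty":-3.1,"tz":-5.3},{"ty":-3.1,"tz":-5.3},{"spin":-0.16},{"spin":-0.16},{"spin":-0.16},{"spin":-0.16}]' 6.0 40
python3 - <<'E'
from h import *
s,p=shot("wrist","w1"); print(s["tool_pos"],s["time_s"],np.array(s["tcp_rot"]),s["grip_width"])
spot("shaker_deck",p,s,.048)
E
```

```text
[ 0.2953 -0.607   0.2313] 1.25 [[ 0.      0.4375 -0.8992]
 [-0.     -0.8992 -0.4375]
 [-1.      0.      0.    ]] 0.08538829637341462$[0]: bad value
```

View pics/w1.png

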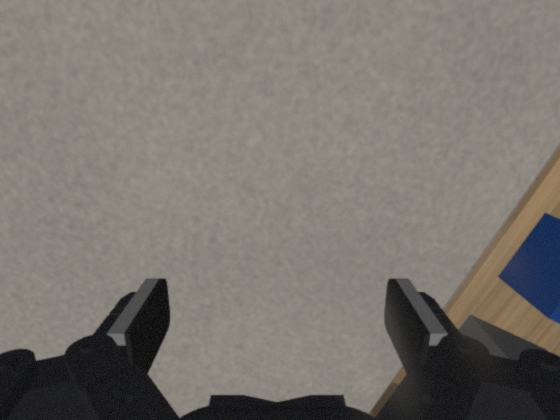

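```bash
python3 -m creep '[{"tx":0,"ty":-3.1,"tz":-5.3,"spin":0},{"tx":0,"ty":-3.1,"tz":-5.3,"spin":0},{"tx":0,"ty":-3.1,"tz":-5.3,"spin":0},{"tx":0,"ty":-3.1,"tz":-5.3,"spin":0},{"tx":0,"ty":-3.1,"tz":-5.3,"spin":0},{"tx":0,"ty":-3.1,"tz":-5.3,"spin":0},{"tx":0,"ty":0,"tz":0,"spin":-0.16},{"tx":0,"ty":0,"tz":0,"spin":-0.16},{"tx":0,"ty":0,"tz":0,"spin":-0.16},{"tx":0,"ty":0,"tz":0,"spin":-0.16}]' 6.0 40
python3 - <<'E'
from h import *
s,p=shot("wrist","w2"); print(s["tool_pos"],s["time_s"],np.array(s["tcp_rot"]),s["grip_width"])
spot("shaker_deck",p,s,.048)
E
```

```text
time_s: 2.6
tool_pos: [0.507, -0.2915, 0.231]
tcp_rot: [[0.003, 0.897, -0.441], [-0.002, -0.441, -0.897], [-1.0, 0.003, 0.0]]
force: [-1.0, 0.2, -0.5]
grip_width: 0.0604
[ 0.507  -0.2915  0.231 ] 2.6 [[ 0.0026  0.8973 -0.4414]
 [-0.0018 -0.4414 -0.8973]
 [-1.      0.0031  0.0005]] 0.060397617929122495
shaker_deck 0.57 [318.3 181.5] [ 0.5414 -0.3064]
```

View pics/w2.png

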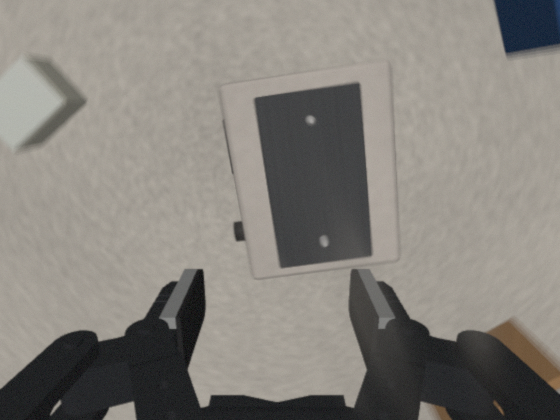

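The shaker fills the wrist view's upper centre: deck from (255,97) to (372,266), pins at about (310,119) and (324,241).

```bash
python3 - <<'E'
from h import *
s,p=shot("wrist")
g=cv2.cvtColor(p["frame"],cv2.COLOR_BGR2GRAY)
m=(g<90).astype(np.uint8); m[:80]=0;m[268:]=0;m[:,:245]=0;m[:,390:]=0
c=max(cv2.findContours(m,cv2.RETR_EXTERNAL,cv2.CHAIN_APPROX_NONE)[0],key=cv2.contourArea)
P=np.array([px2w(p,q,.048,s)[:2] for q in c[:,0]],np.float32)
r=cv2.minAreaRect(P*1000);print("deck",r)
for w in((300,108,322,132),(313,229,335,253)):
    a=g[w[1]:w[3],w[0]:w[2]].astype(float);k=np.clip(a-100,0,None)
    yy,xx=np.mgrid[w[1]:w[3],w[0]:w[2]]
    u=((xx*k).sum()/k.sum(),(yy*k).sum()/k.sum());print("pin",u,px2w(p,u,.060,s)[:2])
print(s["tool_pos"])
cv2.imwrite("pics/w2z.png",cv2.resize(p["frame"][60:290,210:410],None,fx=2.6,fy=2.6,interpolation=cv2.INTER_CUBIC))
E
```

```text
deck ((539.617919921875, -306.5400390625), (158.17124938964844, 88.5604248046875), 71.07255554199219)
pin (np.float64(311.11854243542433), np.float64(119.60239852398524)) [ 0.5574 -0.2537]
pin (np.float64(323.0840508405084), np.float64(241.5481754817548)) [ 0.522  -0.3563]
[ 0.5068 -0.2918  0.231 ]
```

```bash
python3 -m creep '[{"tx":-0.6,"ty":-0.9,"tz":-3.0,"spin":0},{"tx":-0.6,"ty":-0.9,"tz":-3.0,"spin":0},{"tx":-0.6,"ty":-0.9,"tz":-3.0,"spin":0},{"tx":-0.6,"ty":-0.9,"tz":-3.0,"spin":0},{"tx":-0.6,"ty":-0.9,"tz":-3.0,"spin":0},{"tx":-0.6,"ty":-0.9,"tz":-3.0,"spin":0},{"tx":-0.6,"ty":-0.9,"tz":-3.0,"spin":0},{"tx":-0.6,"ty":-0.9,"tz":-3.0,"spin":0},{"tx":-0.6,"ty":-0.9,"tz":-3.0,"spin":0},{"tx":-0.6,"ty":-0.9,"tz":-3.0,"spin":0}]'
python3 - <<'E'
from h import *
s,p=shot("wrist","w3"); print(s["tool_pos"],s["time_s"])
E
```

```text
time_s: 4.0
tool_pos: [0.5691, 0.0208, 0.2923]
tcp_rot: [[0.003, 0.868, -0.497], [-0.002, -0.497, -0.868], [-1.0, 0.004, 0.001]]
force: [0.3, -0.5, 0.2]
grip_width: 0.0603
[0.5691 0.0208 0.2923] 4.0
```

View pics/w3.png

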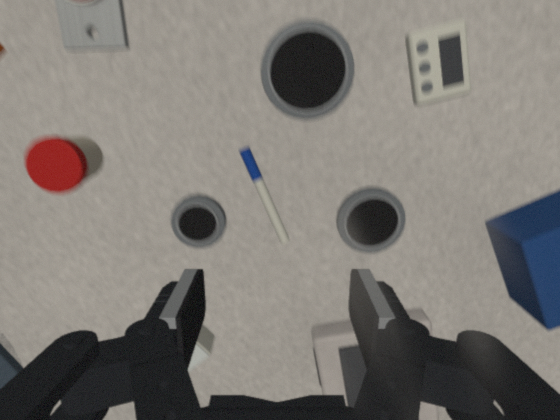

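```bash
python3 - <<'E'
from h import *
s,p=shot("wrist")
g=cv2.cvtColor(p["frame"],cv2.COLOR_BGR2GRAY)
m=(g<60).astype(np.uint8); m[265:]=0
for c in cv2.findContours(m,cv2.RETR_EXTERNAL,cv2.CHAIN_APPROX_NONE)[0]:
    if cv2.contourArea(c)<400: continue
    P=np.array([px2w(p,q,.0155,s)[:2] for q in c[:,0]],np.float32)*1000
    e=cv2.fitEllipse(P);print(cv2.boundingRect(c),e)
print(s["tool_pos"])
E
```

```text
(182, 213, 37, 34) ((451.7672424316406, 3.304280996322632), (42.523780822753906, 43.46331024169922), 40.54677963256836)
(352, 206, 47, 47) ((636.6829223632812, -99.0199966430664), (51.40774154663086, 60.404685974121094), 177.36741638183594)
(497, 199, 63, 66) ((797.5068969726562, -196.2218017578125), (55.21171569824219, 87.0994873046875), 118.09381103515625)
(274, 40, 74, 79) ((646.6812133789062, 88.29777526855469), (77.33984375, 77.75830841064453), 100.38996124267578)
[0.57   0.0264 0.2932]
```

```bash
python3 -m creep '[{"tx":1.1,"ty":-2.3,"tz":-2.3,"spin":0},{"tx":1.1,"ty":-2.3,"tz":-2.3,"spin":0},{"tx":1.1,"ty":-2.3,"tz":-2.3,"spin":0},{"tx":1.1,"ty":-2.3,"tz":-2.3,"spin":0},{"tx":1.1,"ty":-2.3,"tz":-2.3,"spin":0},{"tx":1.1,"ty":-2.3,"tz":-2.3,"spin":0},{"tx":1.1,"ty":-2.3,"tz":-2.3,"spin":0},{"tx":1.1,"ty":-2.3,"tz":-2.3,"spin":0},{"tx":0,"ty":0,"tz":0,"spin":-0.035},{"tx":0,"ty":0,"tz":0,"spin":0}]' 5.2
python3 - <<'E'
from h import *
s,p=shot("wrist","w4"); print(s["tool_pos"],s["time_s"])
spot("dish_small_mid",p,s,.050,1);spot("dish_medium_mid",p,s,.0355,1);spot("dish_large_mid",p,s,.020,1);spot("plate_mid",p,s,.006,1)
E
```

```text
time_s: 5.35
tool_pos: [0.5041, 0.2767, 0.2007]
tcp_rot: [[0.006, 0.867, -0.498], [-0.004, -0.498, -0.867], [-1.0, 0.007, 0.001]]
force: [-0.3, -0.1, -0.1]
grip_width: 0.0522
[0.5041 0.2767 0.2007] 5.35
dish_small_mid 0.61 [265.7 191.8] [0.4974 0.2814]
```

View pics/w4.png

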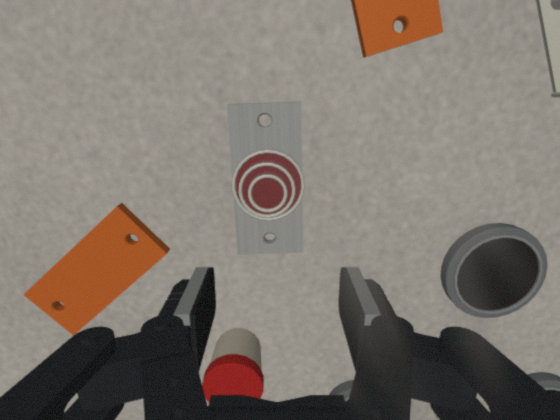

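```bash
python3 - <<'E'
from h import *
s,p=shot("wrist"); print(s["tool_pos"],np.array(s["tcp_rot"])[:,1])
f=p["frame"].astype(int)
red=((f[:,:,2]-f[:,:,1]>45)&(f[:,:,1]<90)).astype(np.uint8); red[:140]=0;red[230:]=0;red[:,:225]=0;red[:,310:]=0
cs,h=cv2.findContours(red,cv2.RETR_CCOMP,cv2.CHAIN_APPROX_NONE)
for c,hh in zip(cs,h[0]):
    if cv2.contourArea(c)<150: continue
    for z in(.057,.043,.028):
        P=np.array([px2w(p,q,z,s)[:2] for q in c[:,0]],np.float32)*1000
        e=cv2.fitEllipse(P);print(hh[3],z,np.round(e[0],1),np.round(e[1],1))
g=cv2.cvtColor(p["frame"],cv2.COLOR_BGR2GRAY)
print("holes",px2w(p,(265,120.5),.010,s)[:2],px2w(p,(269.5,237.5),.010,s)[:2])
cv2.imwrite("pics/w4z.png",cv2.resize(p["frame"][95:260,215:320],None,fx=4,fy=3.6,interpolation=cv2.INTER_CUBIC))
E
```

```text
[0.5042 0.2769 0.201 ] [ 0.8676 -0.4972  0.007 ]
-1 0.057 [499.1 281.4] [23.  23.4]
-1 0.043 [497.1 278.3] [24.1 24.5]
-1 0.028 [494.9 275. ] [25.3 25.8]
-1 0.057 [499.6 282.9] [35.7 36.5]
-1 0.043 [497.5 279.9] [37.5 38.3]
-1 0.028 [495.4 276.7] [39.3 40.2]
-1 0.057 [501.1 285.1] [48.4 50.6]
-1 0.043 [499.2 282.2] [50.8 53. ]
-1 0.028 [497.1 279.1] [53.3 55.7]
holes [0.5233 0.3288] [0.4718 0.2321]
```

View pics/w4z.png

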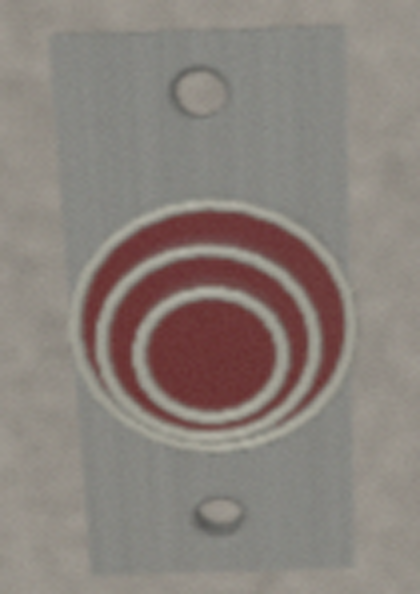

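```bash
python3 -m creep '[{"tx":1.8,"ty":-0.22,"tz":-0.05,"spin":-0.02},{"tx":1.8,"ty":-0.22,"tz":-0.05,"spin":-0.02},{"tx":1.8,"ty":-0.22,"tz":-0.03,"spin":0},{"tx":1.8,"ty":0,"tz":0,"spin":0},{"tx":1.8,"ty":0,"tz":0,"spin":0},{"tx":1.8,"ty":0,"tz":0,"spin":0},{"tx":1.8,"ty":0,"tz":0,"spin":0},{"tx":1.6,"ty":0,"tz":0,"spin":0},{"tx":0.4,"ty":0,"tz":0,"spin":0},{"tx":0,"ty":0,"tz":0,"spin":0}]' 5.2
python3 - <<'E'
from h import *
s,p=shot("wrist","w5"); print(s["tool_pos"],s["time_s"],togo([.499,.2814,.047]))
spot("dish_small_mid",p,s,.050,1)
E
```

```text
time_s: 6.9
tool_pos: [0.5037, 0.2783, 0.0528]
tcp_rot: [[0.011, 0.883, -0.469], [-0.001, -0.469, -0.883], [-1.0, 0.011, -0.004]]
force: [-0.3, -0.5, 0.9]
grip_width: 0.0518
[0.5037 0.2783 0.0528] 6.9 [ 0.5941 -0.5695 -0.0436]
dish_small_mid 0.78 [264.  281.5] [0.4979 0.2801]
```

View pics/w5.png

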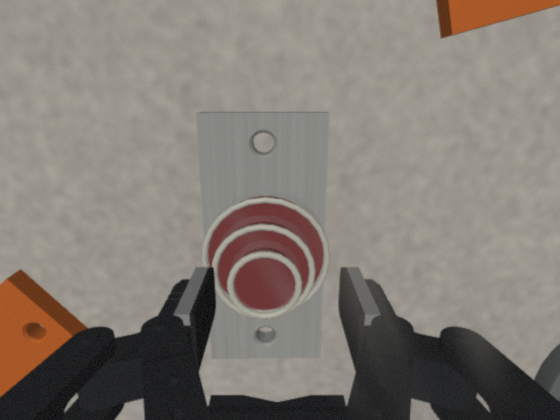

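```bash
python3 -m creep '[{"tx":0,"ty":-0.3,"tz":0,"spin":0},{"tx":0,"ty":-0.28,"tz":0,"spin":0},{"tx":0,"ty":0,"tz":0,"spin":0},{"tx":0.3,"ty":0,"tz":0,"spin":0},{"tx":0.2,"ty":0,"tz":0,"spin":0},{"tx":0.1,"ty":0,"tz":0,"spin":0},{"tx":0,"ty":0,"tz":0,"spin":0},{"tx":0,"ty":0,"tz":0,"spin":0},{"tx":0,"ty":0,"tz":0,"spin":0},{"tx":0,"ty":0,"tz":0,"spin":0}]' 5.2
python3 - <<'E'
from h import *
s,p=shot("wrist","w6"); print(s["tool_pos"],s["time_s"],togo([.499,.2814,.047]))
cv2.imwrite("pics/w6z.png",cv2.resize(p["frame"][180:400,160:400],None,fx=3,fy=2.7))
s,p=shot("scene"); cv2.imwrite("pics/s6z.png",cv2.resize(p["frame"][230:370,270:430],None,fx=4.5,fy=4.2,interpolation=cv2.INTER_CUBIC))
E
```

```text
time_s: 8.25
tool_pos: [0.4991, 0.2818, 0.048]
tcp_rot: [[0.014, 0.883, -0.469], [0.0, -0.469, -0.883], [-1.0, 0.012, -0.006]]
force: [-0.2, 0.7, -0.3]
grip_width: 0.0517
[0.4991 0.2818 0.048 ] 8.25 [0.0992 0.0102 0.0395]
```

View pics/w6z.png

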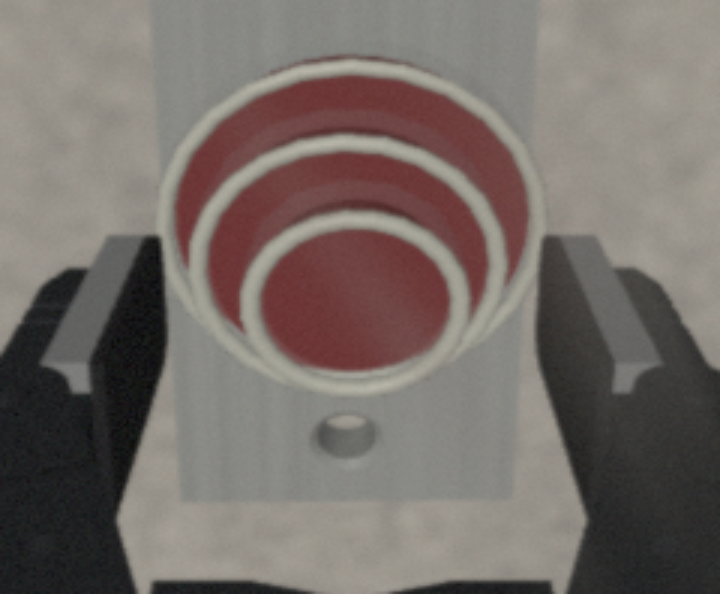

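View pics/s6z.png

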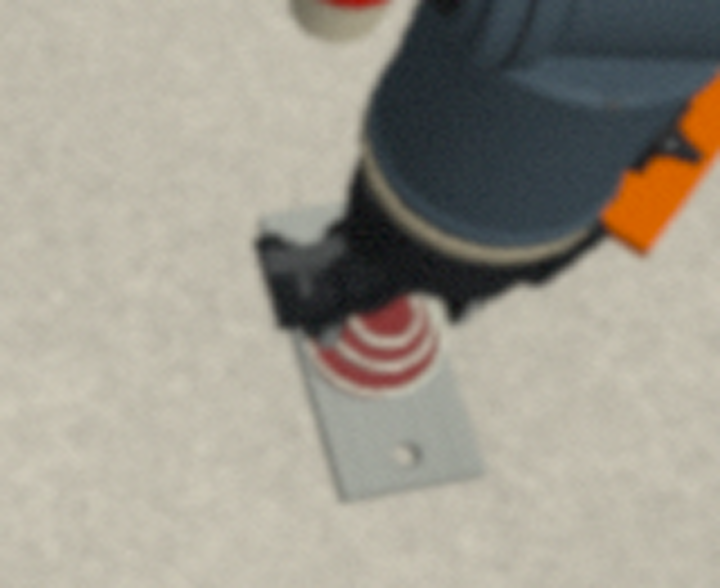

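```bash
python3 -m creep '[{"tx":0.1,"ty":0,"tz":0,"spin":0},{"tx":0,"ty":0,"tz":0,"spin":0},{"tx":0,"ty":0,"tz":0,"spin":0},{"tx":0,"ty":0,"tz":0,"spin":0},{"tx":0,"ty":0,"tz":0,"spin":0},{"tx":0,"ty":0,"tz":0,"spin":0},{"tx":0,"ty":0,"tz":0,"spin":0},{"tx":0,"ty":0,"tz":0,"spin":0},{"tx":0,"ty":0,"tz":0,"spin":0},{"tx":0,"ty":0,"tz":0,"spin":0}]' 2.6 30
python3 - <<'E'
from h import *
s,p=shot("wrist","w7"); print(s["tool_pos"],s["time_s"])
cv2.imwrite("pics/w7z.png",cv2.resize(p["frame"][180:400,160:400],None,fx=3,fy=2.7))
E
```

```text
time_s: 9.6
tool_pos: [0.4991, 0.2818, 0.0472]
tcp_rot: [[0.014, 0.883, -0.469], [0.0, -0.469, -0.883], [-1.0, 0.012, -0.007]]
force: [-0.3, 0.3, 1.4]
grip_width: 0.0303
[0.4991 0.2818 0.0472] 9.6
```

View pics/w7z.png

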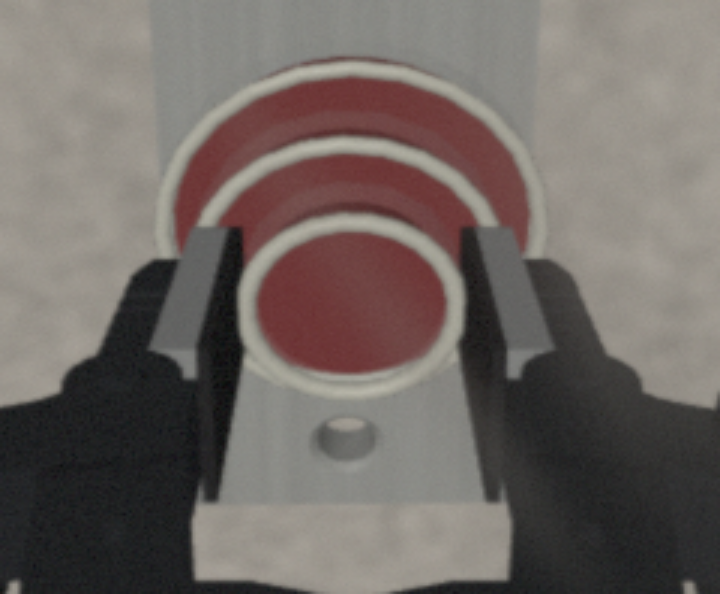

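```bash
python3 -m creep '[{"tx":-0.2,"ty":0,"tz":0,"spin":0},{"tx":-0.3,"ty":0,"tz":0,"spin":0},{"tx":-0.4,"ty":0,"tz":0,"spin":0},{"tx":-0.6,"ty":0,"tz":0,"spin":0},{"tx":-0.6,"ty":0,"tz":0,"spin":0},{"tx":-0.6,"ty":0,"tz":0,"spin":0},{"tx":-0.6,"ty":0,"tz":0,"spin":0},{"tx":-0.6,"ty":0,"tz":0,"spin":0},{"tx":-0.2,"ty":0,"tz":0,"spin":0},{"tx":0,"ty":0,"tz":0,"spin":0}]'
python3 - <<'E'
from h import *
s,p=shot("wrist","w8"); print(s["tool_pos"],s["time_s"])
cv2.imwrite("pics/w8z.png",cv2.resize(p["frame"][180:400,160:400],None,fx=3,fy=2.7))
E
```

```text
time_s: 10.9
tool_pos: [0.4987, 0.2819, 0.0915]
tcp_rot: [[0.015, 0.883, -0.469], [0.0, -0.469, -0.883], [-1.0, 0.013, -0.007]]
force: [0.4, -0.3, 0.3]
grip_width: 0.0303
[0.4987 0.2819 0.0915] 10.9
```

View pics/w8z.png

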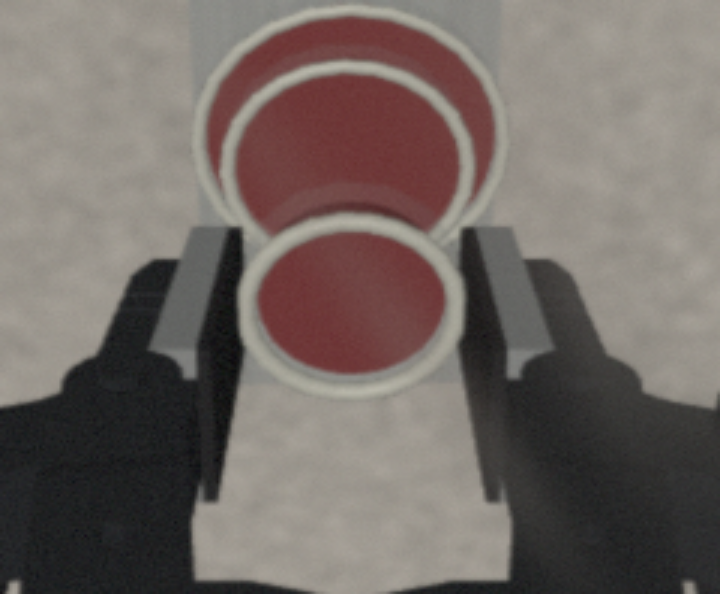

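```bash
python3 -m creep '[{"tx":0,"ty":0.5,"tz":1.5,"spin":0},{"tx":0,"ty":1.0,"tz":3.0,"spin":0},{"tx":0,"ty":1.2,"tz":3.6,"spin":0},{"tx":0,"ty":1.2,"tz":3.6,"spin":0},{"tx":0,"ty":1.2,"tz":3.6,"spin":0},{"tx":0,"ty":1.2,"tz":3.6,"spin":0},{"tx":0,"ty":1.2,"tz":3.6,"spin":0},{"tx":0,"ty":1.0,"tz":3.0,"spin":0},{"tx":0,"ty":0.4,"tz":1.3,"spin":0},{"tx":0,"ty":0,"tz":0,"spin":0}]'
python3 - <<'E'
from h import *
s,p=shot("wrist","w9"); print(s["tool_pos"],s["time_s"],togo([.4518,.0033,.0182]))
spot("holder_small_seat",p,s,.014,1)
E
```

```text
time_s: 12.2
tool_pos: [0.4442, -0.0136, 0.089]
tcp_rot: [[0.01, 0.881, -0.474], [-0.004, -0.474, -0.881], [-1.0, 0.01, -0.001]]
force: [0.3, 0.5, -0.0]
grip_width: 0.0302
[ 0.4442 -0.0136  0.089 ] 12.2 [ 7.0852 -0.185  -1.7638]
```

View pics/w9.png

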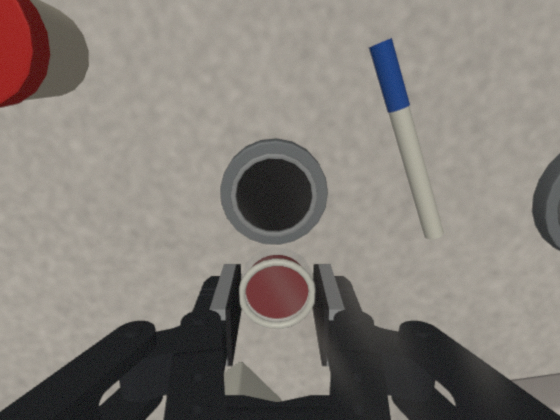

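```bash
cat >> h.py <<'E'
def dark(p,s,box,z=.0155,th=60):
    g=cv2.cvtColor(p["frame"],cv2.COLOR_BGR2GRAY); m=np.zeros_like(g);x0,y0,x1,y1=box
    m[y0:y1,x0:x1]=g[y0:y1,x0:x1]<th
    c=max(cv2.findContours(m,cv2.RETR_EXTERNAL,cv2.CHAIN_APPROX_NONE)[0],key=cv2.contourArea)
    P=np.array([px2w(p,q,z,s)[:2] for q in c[:,0]],np.float32)*1000
    return cv2.fitEllipse(P)
E
python3 -m creep '[{"tx":0,"ty":0,"tz":-0.6,"spin":0},{"tx":0,"ty":-0.1,"tz":-0.6,"spin":0},{"tx":0,"ty":-0.1,"tz":-0.4,"spin":0},{"tx":0,"ty":0,"tz":0,"spin":0},{"tx":0.8,"ty":0,"tz":0,"spin":0},{"tx":0.8,"ty":0,"tz":0,"spin":0},{"tx":0.8,"ty":0,"tz":0,"spin":0},{"tx":0.6,"ty":0,"tz":0,"spin":0},{"tx":0.4,"ty":0,"tz":0,"spin":0},{"tx":0,"ty":0,"tz":0,"spin":0}]'
python3 - <<'E'
from h import *
s,p=shot("wrist","w10"); print(s["tool_pos"],s["time_s"],togo([.4518,.0033,.0182]))
E
```

```text
time_s: 13.55
tool_pos: [0.4517, 0.0073, 0.052]
tcp_rot: [[0.01, 0.884, -0.467], [-0.002, -0.467, -0.884], [-1.0, 0.009, -0.003]]
force: [0.5, 0.6, -0.1]
grip_width: 0.0304
[0.4517 0.0073 0.052 ] 13.55 [3.402  0.158  0.3621]
```

View pics/w10.png

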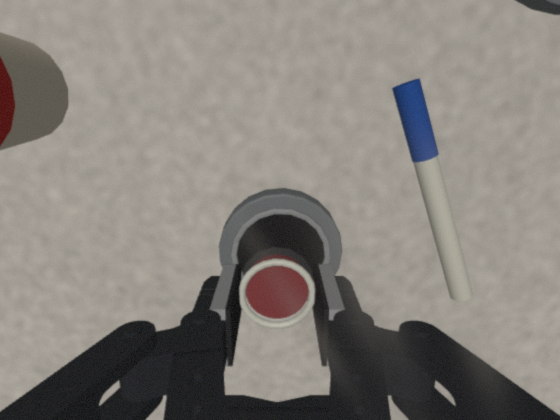

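```bash
python3 - <<'E'
from h import *
s,p=shot("wrist"); print(px2w(p,(280.5,247),.014,s))
for a in (0,60,120,180,240,300):
    print(w2px(p,[.4518+.033*np.cos(np.radians(a)),.0033+.033*np.sin(np.radians(a)),.014],s))
E
python3 -m creep '[{"tx":0,"ty":0.1,"tz":0.2,"spin":0},{"tx":0,"ty":0.06,"tz":0.15,"spin":0},{"tx":0.5,"ty":0,"tz":0,"spin":0},{"tx":0.6,"ty":0,"tz":0,"spin":0},{"tx":0.6,"ty":0,"tz":0,"spin":0},{"tx":0.5,"ty":0,"tz":0,"spin":0},{"tx":0.3,"ty":0,"tz":0,"spin":0},{"tx":0.2,"ty":0,"tz":0,"spin":0},{"tx":0,"ty":0,"tz":0,"spin":0},{"tx":0,"ty":0,"tz":0,"spin":0}]'
python3 - <<'E'
from h import *
print(togo([.4518,.0033,.0182]))
E
```

```text
[0.4536 0.0065 0.014 ]
[336.886  225.8148]
[283.0673 192.969 ]
[226.0894 222.1278]
[226.1981 279.8731]
[277.8546 308.1458]
[331.6079 283.0326]
time_s: 14.9
tool_pos: [0.4522, 0.0032, 0.0238]
tcp_rot: [[0.011, 0.884, -0.467], [-0.002, -0.467, -0.884], [-1.0, 0.01, -0.003]]
force: [-1.1, -0.6, -1.4]
grip_width: 0.0301
[ 0.5574 -0.0492  0.0122]
```

```bash
python3 -m creep '[{"tx":0.2,"ty":0,"tz":0,"spin":0},{"tx":0.15,"ty":0,"tz":0,"spin":0},{"tx":0.1,"ty":0,"tz":0,"spin":0},{"tx":0,"ty":0,"tz":0,"spin":0},{"tx":0,"ty":0,"tz":0,"spin":0},{"tx":0,"ty":0,"tz":0,"spin":0},{"tx":0,"ty":0,"tz":0,"spin":0},{"tx":0,"ty":0,"tz":0,"spin":0},{"tx":0,"ty":0,"tz":0,"spin":0},{"tx":0,"ty":0,"tz":0,"spin":0}]'
python3 - <<'E'
from h import *
print(togo([.4518,.0033,.0182]))
E
```

```text
time_s: 16.15
tool_pos: [0.4525, 0.0032, 0.0193]
tcp_rot: [[0.012, 0.884, -0.467], [-0.002, -0.467, -0.884], [-1.0, 0.011, -0.004]]
force: [-0.0, -0.3, -0.3]
grip_width: 0.0307
[ 0.1106 -0.0741  0.0228]
```

```bash
python3 -m creep '[{"tx":0.1,"ty":0,"tz":0,"spin":0},{"tx":0,"ty":0,"tz":0,"spin":0},{"tx":0,"ty":0,"tz":0,"spin":0},{"tx":0,"ty":0,"tz":0,"spin":0},{"tx":0,"ty":0,"tz":0,"spin":0},{"tx":0,"ty":0,"tz":0,"spin":0},{"tx":0,"ty":0,"tz":0,"spin":0},{"tx":0,"ty":0,"tz":0,"spin":0},{"tx":0,"ty":0,"tz":0,"spin":0},{"tx":0,"ty":0,"tz":0,"spin":0}]'
python3 -m creep '[{"tx":0,"ty":0,"tz":0,"spin":0},{"tx":0,"ty":0,"tz":0,"spin":0},{"tx":0,"ty":0,"tz":0,"spin":0},{"tx":-0.2,"ty":0,"tz":0,"spin":0},{"tx":-0.5,"ty":0,"tz":0,"spin":0},{"tx":-1.5,"ty":0,"tz":0,"spin":0},{"tx":-2,"ty":0,"tz":0,"spin":0},{"tx":-2,"ty":0,"tz":0,"spin":0},{"tx":-2,"ty":0,"tz":0,"spin":0},{"tx":-1,"ty":0,"tz":0,"spin":0}]' 6.6
python3 - <<'E'
from h import *
s,p=shot("wrist","w11"); print(s["tool_pos"],s["time_s"])
spot("dish_small_mid",p,s,.021,1);
E
```

```text
time_s: 17.4
tool_pos: [0.4526, 0.0032, 0.0182]
tcp_rot: [[0.012, 0.884, -0.467], [-0.002, -0.467, -0.884], [-1.0, 0.011, -0.004]]
force: [0.0, 0.0, -0.0]
grip_width: 0.0302
time_s: 18.65
tool_pos: [0.4507, 0.0033, 0.114]
tcp_rot: [[0.01, 0.884, -0.467], [-0.002, -0.467, -0.884], [-1.0, 0.01, -0.003]]
force: [0.7, -0.0, 0.0]
grip_width: 0.0658
[0.4507 0.0033 0.114 ] 18.65
dish_small_mid 0.84 [275.9 215.1] [0.4507 0.0033]
```

View pics/w11.png

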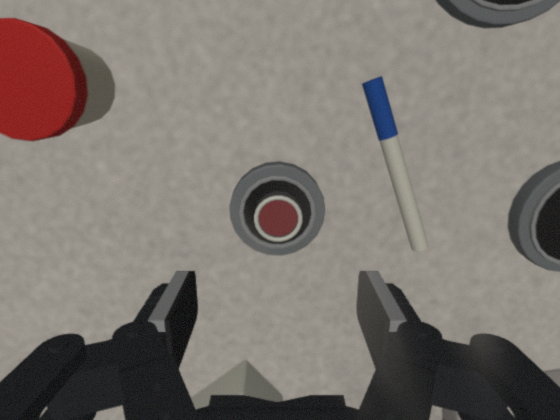

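```bash
python3 - <<'E'
from h import *
s,p=shot("wrist"); print(s["tool_pos"])
f=p["frame"].astype(int)
m=np.zeros(f.shape[:2],np.uint8); m[180:260,230:330]=((f[:,:,2]-f[:,:,1]>45))[180:260,230:330]
c=max(cv2.findContours(m,0,1)[0],key=cv2.contourArea);print(cv2.fitEllipse(c)[:2],px2w(p,cv2.fitEllipse(c)[0],.028,s))
print("disc",px2w(p,(277.5,208.5),.014,s))
print(togo([.4975,.280,.12]))
for n in(.014,):
  for a in np.radians(range(0,360,45)): cv2.circle(p["frame"],tuple(int(round(v)) for v in w2px(p,[.4518+.033*np.cos(a),.0033+.033*np.sin(a),n],s)),1,(0,255,0),-1)
  for a in np.radians(range(0,360,30)): cv2.circle(p["frame"],tuple(int(round(v)) for v in w2px(p,[.4518+.023*np.cos(a),.0033+.023*np.sin(a),.017],s)),1,(255,255,0),-1)
cv2.imwrite("pics/w12.png",cv2.resize(p["frame"][140:280,210:350],None,fx=4,fy=4))
E
```

```text
[0.4509 0.0033 0.1138]
((277.3697204589844, 217.41554260253906), (33.33562088012695, 36.293270111083984)) [0.4522 0.0036 0.028 ]
disc [0.4532 0.005  0.014 ]
[ -0.7041  -8.7612 -26.6652]
```

View pics/w12.png

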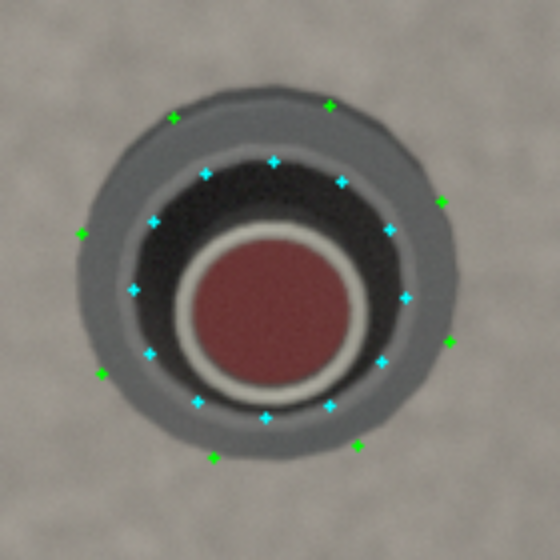

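```bash
python3 -m creep '[{"tx":-0.5,"ty":-0.6,"tz":-1.8,"spin":0},{"tx":-0.5,"ty":-1.3,"tz":-4.0,"spin":0},{"tx":0,"ty":-1.5,"tz":-4.4,"spin":0},{"tx":0,"ty":-1.5,"tz":-4.4,"spin":0},{"tx":0,"ty":-1.5,"tz":-4.4,"spin":0},{"tx":0,"ty":-1.2,"tz":-3.6,"spin":0},{"tx":0,"ty":-0.8,"tz":-2.6,"spin":0},{"tx":0,"ty":0,"tz":0,"spin":0},{"tx":0,"ty":0,"tz":0,"spin":0},{"tx":0,"ty":0,"tz":0,"spin":0}]'
python3 - <<'E'
from h import *
s,p=shot("wrist","w13"); print(s["tool_pos"],s["time_s"])
f=p["frame"].astype(int)
m=np.zeros(f.shape[:2],np.uint8); m[100:262,200:345]=((f[:,:,2]-f[:,:,1]>45))[100:262,200:345]
for c in cv2.findContours(m,1,1)[0]:
    if cv2.contourArea(c)>500:
        e=cv2.fitEllipse(c)
        print(np.round(e[0],1),e[1],px2w(p,e[0],.043,s),px2w(p,e[0],.028,s))
E
```

```text
time_s: 20.05
tool_pos: [0.4916, 0.2696, 0.1126]
tcp_rot: [[-0.003, 0.883, -0.47], [-0.009, -0.47, -0.883], [-1.0, 0.002, 0.01]]
force: [0.7, 0.0, -0.5]
grip_width: 0.0654
[0.4916 0.2696 0.1126] 20.05
[277.2 204.3] (62.87784194946289, 65.911865234375) [0.498  0.2816 0.043 ] [0.4959 0.2775 0.028 ]
[276.7 198.3] (80.62679290771484, 84.46824645996094) [0.4995 0.285  0.043 ] [0.4975 0.2811 0.028 ]
```

View pics/w13.png

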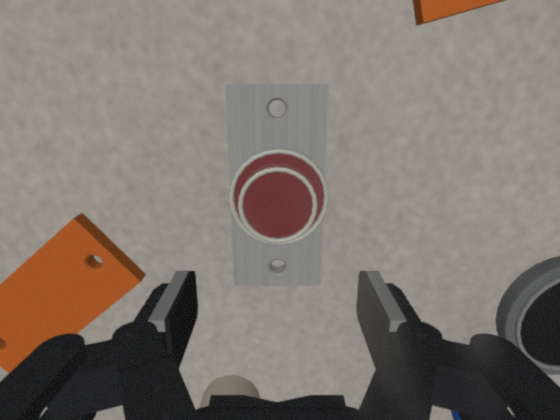

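```bash
python3 - <<'E'
from h import *
s,p=shot("wrist")
R=np.array(s["tcp_rot"]);t=np.array(s["tool_pos"])
for w,im in((.0654,"w13"),(.0303,"w8"),(.085,"w1")):
  for b in(0,-.003,-.006,-.009,-.013): print(w,b,*[w2px(p,t+R@np.array([b,y,-.011]),s) for y in(-w/2,w/2)])
print(togo([.498,.2816,.06]),togo([.498,.2816,.0325]))
E
```

```text
0.0654 0 [199.5729 258.6164] [355.7619 258.7246]
0.0654 -0.003 [198.134  261.7021] [357.2444 261.8109]
0.0654 -0.006 [196.6401 264.9054] [358.7833 265.0149]
0.0654 -0.009 [195.0882 268.2332] [360.382  268.3433]
0.0654 -0.013 [192.9227 272.8769] [362.6128 272.9878]
0.0303 0 [241.4992 258.6454] [313.862  258.6956]
0.0303 -0.003 [240.8447 261.7313] [314.5609 261.7817]
0.0303 -0.006 [240.1652 264.9348] [315.2865 264.9855]
0.0303 -0.009 [239.4593 268.2628] [316.0403 268.3138]
0.0303 -0.013 [238.4743 272.9066] [317.0922 272.958 ]
0.085 0 [176.1569 258.6002] [379.1549 258.7408]
0.085 -0.003 [174.2798 261.6857] [381.0746 261.8272]
0.085 -0.006 [172.331 264.889] [383.0675 265.0313]
0.085 -0.009 [170.3065 268.2167] [385.1379 268.3598]
0.085 -0.013 [167.4815 272.8602] [388.0268 273.0044]
[ 5.2736 -0.0308 -1.4042] [ 8.0235 -0.0363 -1.4298]
```

```bash
python3 -m creep '[{"tx":0,"ty":0,"tz":-0.7,"spin":0},{"tx":0.8,"ty":0,"tz":-0.6,"spin":0},{"tx":1.2,"ty":0,"tz":0,"spin":0},{"tx":1.2,"ty":0,"tz":0,"spin":0},{"tx":1.2,"ty":0,"tz":0,"spin":0},{"tx":1.0,"ty":0,"tz":0,"spin":0},{"tx":0.5,"ty":0,"tz":0,"spin":0},{"tx":0.2,"ty":0,"tz":0,"spin":0},{"tx":0,"ty":0,"tz":0,"spin":0},{"tx":0,"ty":0,"tz":0,"spin":0}]'
python3 - <<'E'
from h import *
print(togo([.498,.2816,.031]))
E
```

```text
time_s: 21.4
tool_pos: [0.4983, 0.28, 0.0471]
tcp_rot: [[-0.003, 0.882, -0.472], [-0.01, -0.472, -0.882], [-1.0, 0.002, 0.01]]
force: [0.5, 0.2, -0.1]
grip_width: 0.0661
[ 1.6067 -0.105  -0.1431]
```

```bash
python3 -m creep '[{"tx":0.3,"ty":-0.1,"tz":-0.14,"spin":0},{"tx":0.5,"ty":0,"tz":0,"spin":0},{"tx":0.4,"ty":0,"tz":0,"spin":0},{"tx":0.2,"ty":0,"tz":0,"spin":0},{"tx":0.1,"ty":0,"tz":0,"spin":0},{"tx":0,"ty":0,"tz":0,"spin":0},{"tx":0,"ty":0,"tz":0,"spin":0},{"tx":0,"ty":0,"tz":0,"spin":0},{"tx":0,"ty":0,"tz":0,"spin":0},{"tx":0,"ty":0,"tz":0,"spin":0}]'
python3 - <<'E'
from h import *
print(togo([.498,.2816,.031]))
s,p=shot("wrist")
cv2.imwrite("pics/w14z.png",cv2.resize(p["frame"][180:400,160:400],None,fx=3,fy=2.7))
E
```

```text
time_s: 22.65
tool_pos: [0.4984, 0.2819, 0.0317]
tcp_rot: [[-0.002, 0.882, -0.472], [-0.009, -0.472, -0.882], [-1.0, 0.003, 0.009]]
force: [0.6, -0.1, 0.4]
grip_width: 0.066
[ 0.0693 -0.0229  0.0453]
```

View pics/w14z.png

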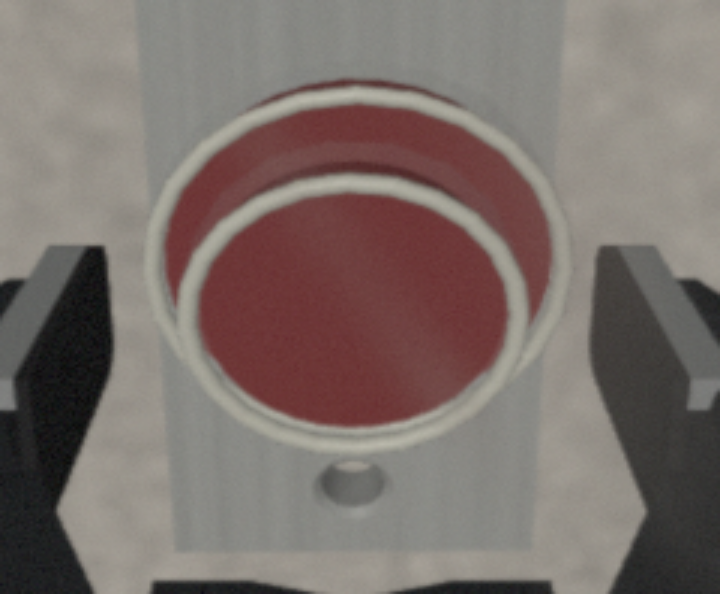

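The medium dish is centred between the open fingers. Closing.

```bash
python3 -m creep '[{"tx":0.05,"ty":0,"tz":0,"spin":0},{"tx":0,"ty":0,"tz":0,"spin":0},{"tx":0,"ty":0,"tz":0,"spin":0},{"tx":0,"ty":0,"tz":0,"spin":0},{"tx":0,"ty":0,"tz":0,"spin":0},{"tx":0,"ty":0,"tz":0,"spin":0},{"tx":0,"ty":0,"tz":0,"spin":0},{"tx":0,"ty":0,"tz":0,"spin":0},{"tx":0,"ty":0,"tz":0,"spin":0},{"tx":0,"ty":0,"tz":0,"spin":0}]' 4.0 30
python3 - <<'E'
from h import *
print(status.read_state()["tool_pos"])
E
python3 -m creep '[{"tx":-0.2,"ty":0,"tz":0,"spin":0},{"tx":-0.3,"ty":0,"tz":0,"spin":0},{"tx":-0.5,"ty":0,"tz":0,"spin":0},{"tx":-0.8,"ty":0,"tz":0,"spin":0},{"tx":-0.9,"ty":0,"tz":0,"spin":0},{"tx":-0.9,"ty":0,"tz":0,"spin":0},{"tx":-0.9,"ty":0,"tz":0,"spin":0},{"tx":-0.6,"ty":0,"tz":0,"spin":0},{"tx":-0.2,"ty":0,"tz":0,"spin":0},{"tx":0,"ty":0,"tz":0,"spin":0}]'
python3 - <<'E'
from h import *
s,p=shot("wrist","w15"); print(togo([.6365,-.099,.0173]))
E
```

```text
time_s: 23.95
tool_pos: [0.4985, 0.2819, 0.0315]
tcp_rot: [[-0.002, 0.882, -0.472], [-0.009, -0.472, -0.882], [-1.0, 0.003, 0.009]]
force: [0.1, -0.3, 1.3]
grip_width: 0.0463
[0.4985 0.2819 0.0315]
time_s: 25.2
tool_pos: [0.4988, 0.2825, 0.0888]
tcp_rot: [[-0.001, 0.882, -0.472], [-0.009, -0.472, -0.882], [-1.0, 0.003, 0.008]]
force: [-0.4, 0.5, -0.5]
grip_width: 0.0465
[ 7.451  30.1177 27.0775]
```

View pics/w15.png

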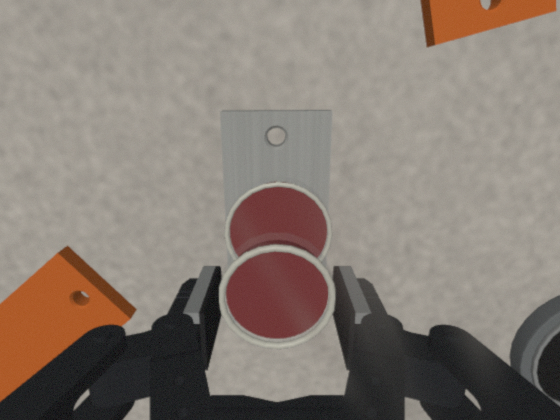

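```bash
python3 -m creep '[{"tx":0,"ty":1.4,"tz":1.3,"spin":0},{"tx":0,"ty":2.8,"tz":2.6,"spin":0},{"tx":0,"ty":4.0,"tz":3.6,"spin":0},{"tx":0,"ty":4.0,"tz":3.6,"spin":0},{"tx":0,"ty":4.0,"tz":3.6,"spin":0},{"tx":0,"ty":4.0,"tz":3.6,"spin":0},{"tx":0,"ty":3.5,"tz":3.1,"spin":0},{"tx":0,"ty":2.8,"tz":2.5,"spin":0},{"tx":0,"ty":2.0,"tz":1.7,"spin":0},{"tx":0,"ty":0,"tz":0,"spin":0}]'
python3 - <<'E'
from h import *
s,p=shot("wrist","w16"); print(togo([.6365,-.099,.0175]))
E
```

```text
time_s: 26.5
tool_pos: [0.6303, -0.1057, 0.0878]
tcp_rot: [[-0.007, 0.878, -0.479], [-0.015, -0.479, -0.878], [-1.0, 0.001, 0.017]]
force: [-0.2, 0.3, 0.1]
grip_width: 0.0465
[ 7.0158  0.34   -0.8824]
```

View pics/w16.png

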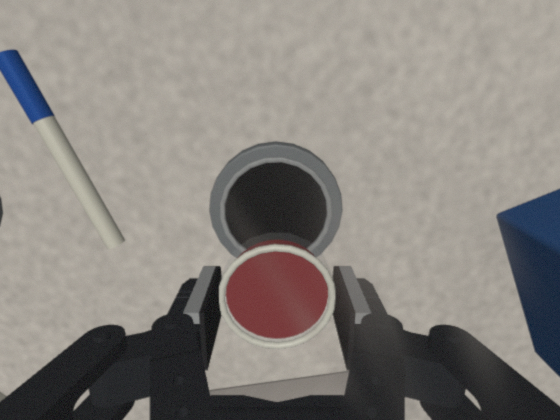

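```bash
python3 - <<'E'
from h import *
s,p=shot("wrist"); t=px2w(p,(276,206.5),.014,s); print(t, s["tool_pos"])
print(togo([.6365,-.099,.0175]))
for a in np.radians(range(0,360,30)): cv2.circle(p["frame"],tuple(int(round(v)) for v in w2px(p,[.6365+.031*np.cos(a),-.099+.031*np.sin(a),.017],s)),1,(255,255,0),-1)
cv2.imwrite("pics/w17.png",cv2.resize(p["frame"][120:280,190:360],None,fx=4,fy=3.7))
E
```

```text
[ 0.6341 -0.0946  0.014 ] [ 0.6298 -0.1041  0.0878]
[ 7.0349  0.4335 -0.7004]
```

View pics/w17.png

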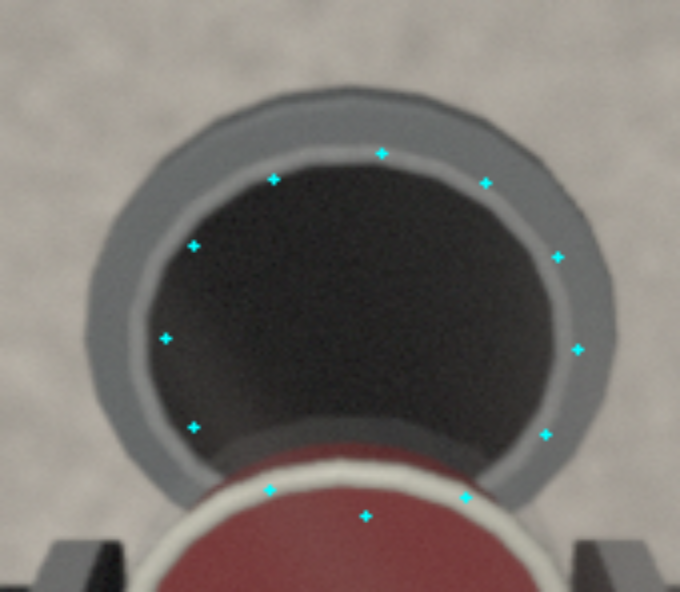

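```bash
python3 -m creep '[{"tx":0,"ty":0.08,"tz":-0.4,"spin":0},{"tx":0.3,"ty":0,"tz":-0.3,"spin":0},{"tx":0.8,"ty":0,"tz":0,"spin":0},{"tx":1.2,"ty":0,"tz":0,"spin":0},{"tx":1.2,"ty":0,"tz":0,"spin":0},{"tx":1.0,"ty":0,"tz":0,"spin":0},{"tx":0.7,"ty":0,"tz":0,"spin":0},{"tx":0.3,"ty":0,"tz":0,"spin":0},{"tx":0,"ty":0,"tz":0,"spin":0},{"tx":0,"ty":0,"tz":0,"spin":0}]'
python3 - <<'E'
from h import *
print(togo([.634,-.098,.0175]))
E
```

```text
time_s: 27.85
tool_pos: [0.6327, -0.0929, 0.0283]
tcp_rot: [[-0.009, 0.882, -0.471], [-0.012, -0.471, -0.882], [-1.0, -0.002, 0.015]]
force: [-0.8, -0.5, -0.6]
grip_width: 0.0463
[1.0817 0.3604 0.3725]
```

```bash
python3 -m creep '[{"tx":0,"ty":0.35,"tz":0.35,"spin":0},{"tx":0,"ty":0,"tz":0,"spin":0},{"tx":0.4,"ty":0,"tz":0,"spin":0},{"tx":0.3,"ty":0,"tz":0,"spin":0},{"tx":0.2,"ty":0,"tz":0,"spin":0},{"tx":0,"ty":0,"tz":0,"spin":0},{"tx":0,"ty":0,"tz":0,"spin":0},{"tx":0,"ty":0,"tz":0,"spin":0},{"tx":0,"ty":0,"tz":0,"spin":0},{"tx":0,"ty":0,"tz":0,"spin":0}]'
python3 - <<'E'
from h import *
s,p=shot("wrist","w18");print(togo([.634,-.098,.0175]))
E
```

```text
time_s: 29.1
tool_pos: [0.6346, -0.0981, 0.0195]
tcp_rot: [[-0.008, 0.882, -0.471], [-0.012, -0.471, -0.882], [-1.0, -0.001, 0.014]]
force: [-0.6, -0.3, -1.3]
grip_width: 0.0465
[ 0.2018 -0.0614  0.0153]
```

View pics/w18.png

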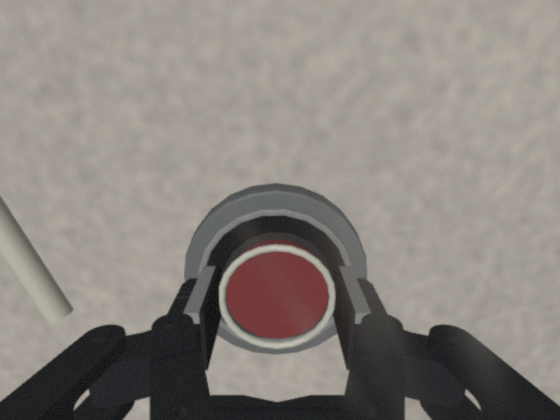

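Centred in the medium holder; lower the last 2 mm, then release.

```bash
python3 -m creep '[{"tx":0.1,"ty":0,"tz":0,"spin":0},{"tx":0.1,"ty":0,"tz":0,"spin":0},{"tx":0,"ty":0,"tz":0,"spin":0},{"tx":0,"ty":0,"tz":0,"spin":0},{"tx":0,"ty":0,"tz":0,"spin":0},{"tx":0,"ty":0,"tz":0,"spin":0},{"tx":0,"ty":0,"tz":0,"spin":0},{"tx":0,"ty":0,"tz":0,"spin":0},{"tx":0,"ty":0,"tz":0,"spin":0},{"tx":0,"ty":0,"tz":0,"spin":0}]'
```

```text
time_s: 30.4
tool_pos: [0.6346, -0.0982, 0.0176]
tcp_rot: [[-0.008, 0.882, -0.471], [-0.012, -0.471, -0.882], [-1.0, -0.001, 0.014]]
force: [-0.7, -0.3, 0.8]
grip_width: 0.0465
```

```bash
python3 -m creep '[{"tx":0,"ty":0,"tz":0,"spin":0},{"tx":0,"ty":0,"tz":0,"spin":0},{"tx":0,"ty":0,"tz":0,"spin":0},{"tx":0,"ty":0,"tz":0,"spin":0},{"tx":-0.5,"ty":0,"tz":0,"spin":0},{"tx":-1.5,"ty":0,"tz":0,"spin":0},{"tx":-2,"ty":0,"tz":0,"spin":0},{"tx":-2,"ty":0,"tz":0,"spin":0},{"tx":-2,"ty":0,"tz":0,"spin":0},{"tx":-1,"ty":0,"tz":0,"spin":0}]' 8.2
python3 - <<'E'
from h import *
s,p=shot("wrist","w19");print(togo([.4975,.2805,.12]))
f=p["frame"].astype(int)
m=np.zeros(f.shape[:2],np.uint8); m[140:280,200:350]=((f[:,:,2]-f[:,:,1]>45))[140:280,200:350]
c=max(cv2.findContours(m,0,1)[0],key=cv2.contourArea);print(cv2.fitEllipse(c)[:2],px2w(p,cv2.fitEllipse(c)[0],.029,s))
E
```

```text
time_s: 31.65
tool_pos: [0.6357, -0.0968, 0.1142]
tcp_rot: [[-0.006, 0.882, -0.471], [-0.012, -0.471, -0.882], [-1.0, 0.0, 0.014]]
force: [-0.2, 0.9, 0.8]
grip_width: 0.0821
[ -0.8831 -29.9997 -26.7548]
((276.7140197753906, 219.47564697265625), (54.35382843017578, 60.230934143066406)) [ 0.6346 -0.0983  0.029 ]
```

View pics/w19.png

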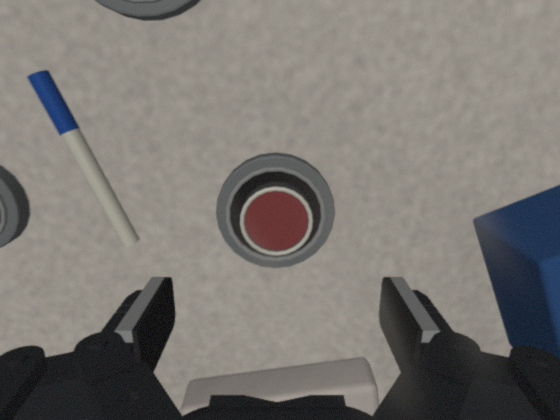

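The medium dish lies inside its rim. Back to the large one.

```bash
python3 -m creep '[{"tx":0,"ty":-1.6,"tz":-1.3,"spin":0},{"tx":0,"ty":-3.4,"tz":-2.9,"spin":0},{"tx":0,"ty":-4.3,"tz":-3.8,"spin":0},{"tx":0,"ty":-4.3,"tz":-3.8,"spin":0},{"tx":0,"ty":-4.3,"tz":-3.8,"spin":0},{"tx":0,"ty":-4.3,"tz":-3.8,"spin":0},{"tx":0,"ty":-3.6,"tz":-3.1,"spin":0},{"tx":0,"ty":-2.8,"tz":-2.3,"spin":0},{"tx":0,"ty":0,"tz":0,"spin":0},{"tx":0,"ty":0,"tz":0,"spin":0}]'
python3 - <<'E'
from h import *
s,p=shot("wrist","w20"); print(s["tool_pos"],s["time_s"])
f=p["frame"].astype(int)
m=np.zeros(f.shape[:2],np.uint8); m[100:275,190:355]=((f[:,:,2]-f[:,:,1]>45))[100:275,190:355]
c=max(cv2.findContours(m,0,1)[0],key=cv2.contourArea);e=cv2.fitEllipse(c);t=px2w(p,e[0],.028,s);print(e[:2],t);print(togo([t[0],t[1],.011]))
E
```

```text
time_s: 32.95
tool_pos: [0.4828, 0.2762, 0.106]
tcp_rot: [[-0.016, 0.886, -0.463], [-0.011, -0.463, -0.886], [-1.0, -0.009, 0.017]]
force: [-0.8, -0.7, -0.3]
grip_width: 0.0816
[0.4828 0.2762 0.106 ] 32.95
((293.076171875, 199.89797973632812), (78.0935287475586, 88.156005859375)) [0.4969 0.2838 0.028 ]
[ 9.4745  0.9979 -1.472 ]
```

View pics/w20.png

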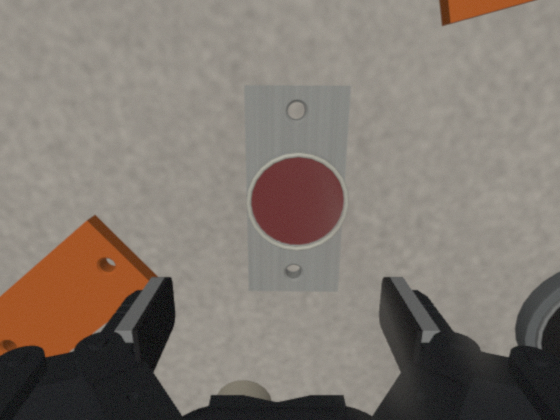

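```bash
python3 -m creep '[{"tx":0,"ty":0.5,"tz":-0.7,"spin":0},{"tx":0.6,"ty":0.5,"tz":-0.5,"spin":0},{"tx":1.0,"ty":0.2,"tz":0,"spin":0},{"tx":1.2,"ty":0,"tz":0,"spin":0},{"tx":1.2,"ty":0,"tz":0,"spin":0},{"tx":0.8,"ty":0,"tz":0,"spin":0},{"tx":0.3,"ty":0,"tz":0,"spin":0},{"tx":0,"ty":0,"tz":0,"spin":0},{"tx":0,"ty":0,"tz":0,"spin":0},{"tx":0,"ty":0,"tz":0,"spin":0}]'
python3 - <<'E'
from h import *
s,p=shot("wrist","w21"); print(s["tool_pos"],s["time_s"])
f=p["frame"].astype(int)
m=np.zeros(f.shape[:2],np.uint8); m[100:310,200:355]=((f[:,:,2]-f[:,:,1]>45))[100:310,200:355]
c=max(cv2.findContours(m,0,1)[0],key=cv2.contourArea);e=cv2.fitEllipse(c);t=px2w(p,e[0],.028,s);print(e[:2],t);print(togo([t[0],t[1],.011]))
E
```

```text
time_s: 34.25
tool_pos: [0.5002, 0.2779, 0.0503]
tcp_rot: [[-0.017, 0.884, -0.467], [-0.012, -0.468, -0.884], [-1.0, -0.01, 0.019]]
force: [0.3, -0.9, -0.6]
grip_width: 0.0817
[0.5002 0.2779 0.0503] 34.25
((270.96551513671875, 249.7524871826172), (97.88509368896484, 113.8984146118164)) [0.4996 0.2839 0.028 ]
[ 3.9251 -0.2986 -0.566 ]
```

View pics/w21.png

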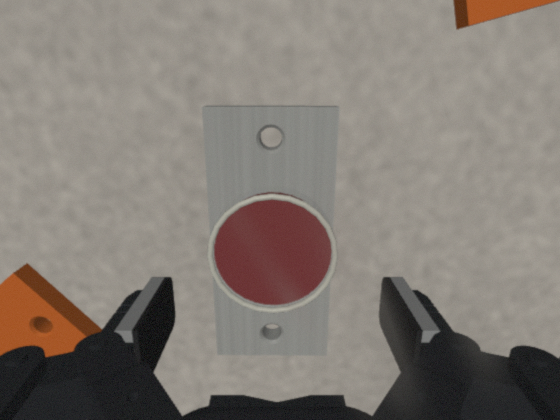

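```bash
python3 -m creep '[{"tx":0,"ty":-0.25,"tz":-0.5,"spin":0},{"tx":0.5,"ty":0,"tz":0,"spin":0},{"tx":0.8,"ty":0,"tz":0,"spin":0},{"tx":0.9,"ty":0,"tz":0,"spin":0},{"tx":0.7,"ty":0,"tz":0,"spin":0},{"tx":0.4,"ty":0,"tz":0,"spin":0},{"tx":0.2,"ty":0,"tz":0,"spin":0},{"tx":0,"ty":0,"tz":0,"spin":0},{"tx":0,"ty":0,"tz":0,"spin":0},{"tx":0,"ty":0,"tz":0,"spin":0}]'
python3 - <<'E'
from h import *
s,p=shot("wrist","w22"); print(s["tool_pos"],s["time_s"])
f=p["frame"].astype(int)
m=np.zeros(f.shape[:2],np.uint8); m[100:355,200:355]=((f[:,:,2]-f[:,:,1]>45))[100:355,200:355]
c=max(cv2.findContours(m,0,1)[0],key=cv2.contourArea);e=cv2.fitEllipse(c);t=px2w(p,e[0],.028,s);print(e[:2],t);print(togo([t[0],t[1],.011]))
E
```

```text
time_s: 35.55
tool_pos: [0.4999, 0.2835, 0.0128]
tcp_rot: [[-0.017, 0.884, -0.468], [-0.012, -0.468, -0.884], [-1.0, -0.009, 0.018]]
force: [0.1, -0.2, -0.3]
grip_width: 0.0819
[0.4999 0.2835 0.0128] 35.55
((276.24212646484375, 299.88885498046875), (114.26026916503906, 139.82627868652344)) [0.4998 0.2844 0.028 ]
[ 0.185  -0.0423 -0.0778]
```

View pics/w22.png

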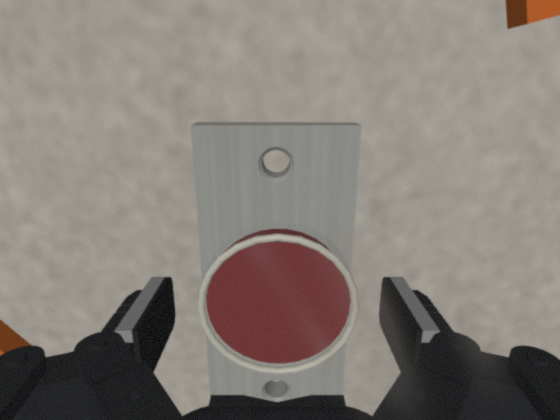

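```bash
python3 -m creep '[{"tx":0.15,"ty":0,"tz":-0.05,"spin":0},{"tx":0,"ty":0,"tz":0,"spin":0},{"tx":0,"ty":0,"tz":0,"spin":0},{"tx":0,"ty":0,"tz":0,"spin":0},{"tx":0,"ty":0,"tz":0,"spin":0},{"tx":0,"ty":0,"tz":0,"spin":0},{"tx":0,"ty":0,"tz":0,"spin":0},{"tx":0,"ty":0,"tz":0,"spin":0},{"tx":0,"ty":0,"tz":0,"spin":0},{"tx":0,"ty":0,"tz":0,"spin":0}]' 5.6 30
python3 - <<'E'
from h import *
s,p=shot("wrist","w23"); print(s["tool_pos"],s["time_s"])
E
python3 -m creep '[{"tx":-0.1,"ty":0,"tz":0,"spin":0},{"tx":-0.2,"ty":0,"tz":0,"spin":0},{"tx":-0.4,"ty":0,"tz":0,"spin":0},{"tx":-0.8,"ty":0,"tz":0,"spin":0},{"tx":-1.1,"ty":0,"tz":0,"spin":0},{"tx":-1.2,"ty":0,"tz":0,"spin":0},{"tx":-1.2,"ty":0,"tz":0,"spin":0},{"tx":-0.8,"ty":0,"tz":0,"spin":0},{"tx":-0.4,"ty":0,"tz":0,"spin":0},{"tx":0,"ty":0,"tz":0,"spin":0}]'
python3 - <<'E'
from h import *
s,p=shot("wrist","w24"); print(s["tool_pos"],s["time_s"],togo([.6467,.0885,.0135]))
E
```

```text
time_s: 36.85
tool_pos: [0.5002, 0.2841, 0.0117]
tcp_rot: [[-0.016, 0.884, -0.468], [-0.012, -0.468, -0.884], [-1.0, -0.009, 0.018]]
force: [1.0, 0.4, 1.4]
grip_width: 0.0629
[0.5002 0.2841 0.0117] 36.85
time_s: 38.15
tool_pos: [0.5018, 0.285, 0.079]
tcp_rot: [[-0.015, 0.884, -0.468], [-0.011, -0.468, -0.884], [-1.0, -0.008, 0.017]]
force: [0.7, -0.3, -0.5]
grip_width: 0.0628
[0.5018 0.285  0.079 ] 38.15 [ 6.5163 22.0615 10.4635]
```

View pics/w24.png

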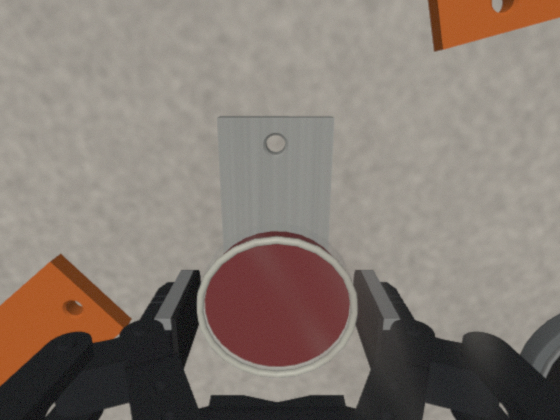

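```bash
python3 -m creep '[{"tx":0,"ty":1.2,"tz":0.6,"spin":0},{"tx":0,"ty":2.6,"tz":1.2,"spin":0},{"tx":0,"ty":3.4,"tz":1.6,"spin":0},{"tx":0,"ty":3.6,"tz":1.6,"spin":0},{"tx":0,"ty":3.6,"tz":1.6,"spin":0},{"tx":0,"ty":3.0,"tz":1.4,"spin":0},{"tx":0,"ty":2.2,"tz":1.0,"spin":0},{"tx":0,"ty":1.4,"tz":0.6,"spin":0},{"tx":0,"ty":0,"tz":0,"spin":0},{"tx":0,"ty":0,"tz":0,"spin":0}]'
python3 - <<'E'
from h import *
s,p=shot("wrist","w25"); print(s["tool_pos"],s["time_s"],togo([.6467,.0885,.0137]))
for a in np.radians(range(0,360,30)): cv2.circle(p["frame"],tuple(int(round(v)) for v in w2px(p,[.6467+.04*np.cos(a),.0885+.04*np.sin(a),.017],s)),1,(255,255,0),-1)
cv2.imwrite("pics/w25.png",cv2.resize(p["frame"][80:380,140:410],None,fx=2.2,fy=2))
E
```

```text
time_s: 39.45
tool_pos: [0.6469, 0.0882, 0.0737]
tcp_rot: [[-0.022, 0.883, -0.469], [-0.015, -0.47, -0.883], [-1.0, -0.012, 0.024]]
force: [-0.6, 0.6, -0.7]
grip_width: 0.0626
[0.6469 0.0882 0.0737] 39.45 [ 6.0038  0.0423 -0.167 ]
```

View pics/w25.png

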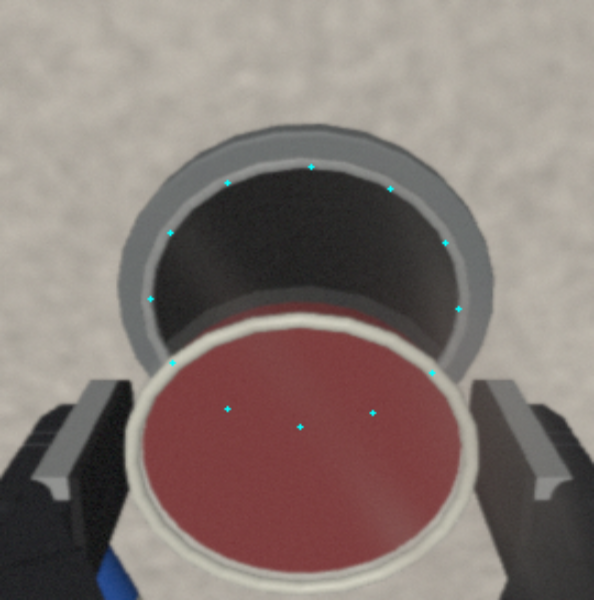

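```bash
python3 -m creep '[{"tx":0.4,"ty":0,"tz":0,"spin":0},{"tx":0.8,"ty":0,"tz":0,"spin":0},{"tx":1.0,"ty":0,"tz":0,"spin":0},{"tx":1.0,"ty":0,"tz":0,"spin":0},{"tx":0.8,"ty":0,"tz":0,"spin":0},{"tx":0.5,"ty":0,"tz":0,"spin":0},{"tx":0.2,"ty":0,"tz":0,"spin":0},{"tx":0,"ty":0,"tz":0,"spin":0},{"tx":0,"ty":0,"tz":0,"spin":0},{"tx":0,"ty":0,"tz":0,"spin":0}]'
python3 - <<'E'
from h import *
print(togo([.6467,.0885,.0137]))
E
```

```text
time_s: 40.75
tool_pos: [0.6447, 0.0901, 0.0235]
tcp_rot: [[-0.022, 0.884, -0.466], [-0.015, -0.466, -0.884], [-1.0, -0.013, 0.023]]
force: [-0.3, -0.2, -0.3]
grip_width: 0.0625
[0.9734 0.2646 0.0215]
```

```bash
python3 -m creep '[{"tx":0.2,"ty":0.25,"tz":0,"spin":0},{"tx":0.3,"ty":0,"tz":0,"spin":0},{"tx":0.2,"ty":0,"tz":0,"spin":0},{"tx":0.1,"ty":0,"tz":0,"spin":0},{"tx":0,"ty":0,"tz":0,"spin":0},{"tx":0,"ty":0,"tz":0,"spin":0},{"tx":0,"ty":0,"tz":0,"spin":0},{"tx":0,"ty":0,"tz":0,"spin":0},{"tx":0,"ty":0,"tz":0,"spin":0},{"tx":0,"ty":0,"tz":0,"spin":0}]'
python3 - <<'E'
from h import *
s,p=shot("wrist","w26"); print(togo([.6467,.0885,.0137]))
E
```

```text
time_s: 42.0
tool_pos: [0.6471, 0.0887, 0.0153]
tcp_rot: [[-0.022, 0.884, -0.466], [-0.015, -0.466, -0.884], [-1.0, -0.012, 0.023]]
force: [0.6, 0.6, -0.6]
grip_width: 0.0624
[ 0.1556 -0.0187  0.0378]
```

View pics/w26.png

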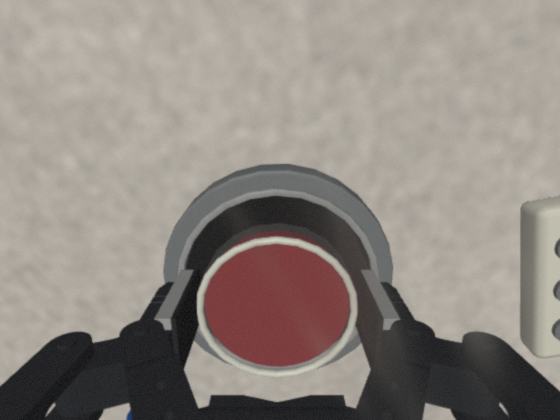

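```bash
python3 -m creep '[{"tx":0.1,"ty":0,"tz":0,"spin":0},{"tx":0.05,"ty":0,"tz":0,"spin":0},{"tx":0,"ty":0,"tz":0,"spin":0},{"tx":0,"ty":0,"tz":0,"spin":0},{"tx":0,"ty":0,"tz":0,"spin":0},{"tx":0,"ty":0,"tz":0,"spin":0},{"tx":0,"ty":0,"tz":0,"spin":0},{"tx":0,"ty":0,"tz":0,"spin":0},{"tx":0,"ty":0,"tz":0,"spin":0},{"tx":0,"ty":0,"tz":0,"spin":0}]'
python3 -m creep '[{"tx":0,"ty":0,"tz":0,"spin":0},{"tx":0,"ty":0,"tz":0,"spin":0},{"tx":0,"ty":0,"tz":0,"spin":0},{"tx":0,"ty":0,"tz":0,"spin":0},{"tx":0,"ty":0,"tz":0,"spin":0},{"tx":-0.8,"ty":0,"tz":0,"spin":0},{"tx":-1.8,"ty":0,"tz":0,"spin":0},{"tx":-2,"ty":0,"tz":0,"spin":0},{"tx":-2,"ty":0,"tz":0,"spin":0},{"tx":-1,"ty":0,"tz":0,"spin":0}]' 8.2
python3 - <<'E'
from h import *
s,p=shot("wrist","w27"); print(togo([.4976,.2805,.12]))
f=p["frame"].astype(int)
m=np.zeros(f.shape[:2],np.uint8); m[100:280,190:370]=((f[:,:,2]-f[:,:,1]>45))[100:280,190:370]
c=max(cv2.findContours(m,0,1)[0],key=cv2.contourArea);print(cv2.fitEllipse(c)[:2],px2w(p,cv2.fitEllipse(c)[0],.030,s))
E
```

```text
time_s: 43.3
tool_pos: [0.647, 0.0887, 0.0138]
tcp_rot: [[-0.022, 0.884, -0.466], [-0.015, -0.466, -0.884], [-1.0, -0.012, 0.023]]
force: [-0.8, 0.1, 0.2]
grip_width: 0.0626
time_s: 44.55
tool_pos: [0.6493, 0.0902, 0.0959]
tcp_rot: [[-0.02, 0.885, -0.466], [-0.014, -0.466, -0.885], [-1.0, -0.011, 0.022]]
force: [-0.3, -0.4, -1.0]
grip_width: 0.0822
[ -2.2952 -22.3515  -9.6808]
((276.0545349121094, 232.83270263671875), (81.03506469726562, 93.26346588134766)) [0.6461 0.0873 0.03  ]
```

View pics/w27.png

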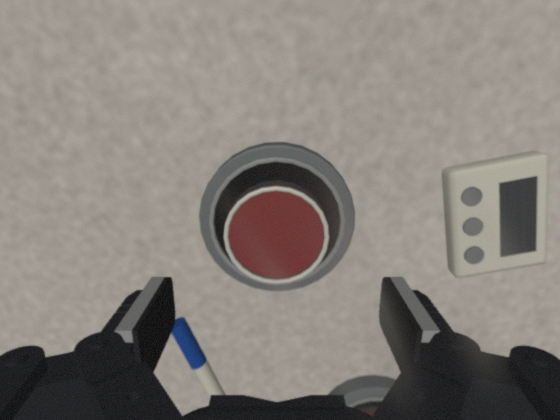

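The large dish is inside its rim. Now the bare plate.

```bash
python3 -m creep '[{"tx":-1.0,"ty":-1.2,"tz":-0.6,"spin":0},{"tx":-1.0,"ty":-2.6,"tz":-1.1,"spin":0},{"tx":-0.5,"ty":-3.4,"tz":-1.5,"spin":0},{"tx":0,"ty":-3.6,"tz":-1.5,"spin":0},{"tx":0,"ty":-3.6,"tz":-1.5,"spin":0},{"tx":0,"ty":-3.2,"tz":-1.3,"spin":0},{"tx":0,"ty":-2.3,"tz":-1.0,"spin":0},{"tx":0,"ty":-1.4,"tz":-0.6,"spin":0},{"tx":0,"ty":0,"tz":0,"spin":0},{"tx":0,"ty":0,"tz":0,"spin":0}]'
python3 - <<'E'
from h import *
s,p=shot("wrist","w28"); print(s["tool_pos"],s["time_s"])
E
```

```text
time_s: 45.85
tool_pos: [0.4937, 0.2803, 0.124]
tcp_rot: [[-0.022, 0.886, -0.463], [-0.013, -0.463, -0.886], [-1.0, -0.014, 0.022]]
force: [-0.3, -0.9, -0.5]
grip_width: 0.0815
[0.4937 0.2803 0.124 ] 45.85
```

View pics/w28.png

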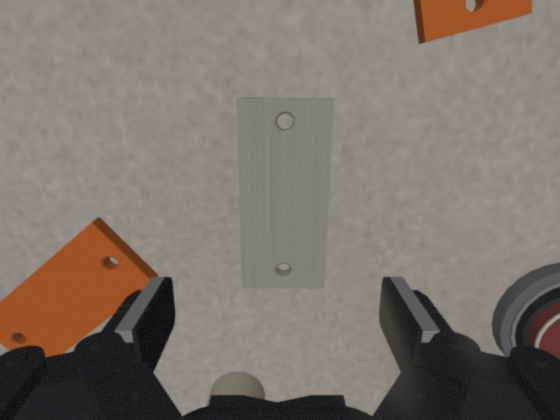

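```bash
python3 - <<'E'
from h import *
s,p=shot("wrist"); print(s["tool_pos"])
g=cv2.cvtColor(p["frame"],cv2.COLOR_BGR2GRAY);f=p["frame"].astype(int)
C=[px2w(p,q,.012,s)[:2] for q in((237,98),(333.5,98),(326,289.5),(242,289.5))]
C=np.array(C);print(C,C.mean(0)); 
yd=(C[0]+C[1]-C[2]-C[3])/2;print("len",np.linalg.norm(yd),np.degrees(np.arctan2(yd[1],yd[0])), "w",np.linalg.norm(C[1]-C[0]),np.linalg.norm(C[2]-C[3]))
h=[px2w(p,q,.012,s)[:2] for q in((285,121),(283.5,268))];d=h[0]-h[1];print(h,np.mean(h,0),np.degrees(np.arctan2(d[1],d[0])),np.linalg.norm(d))
R=np.array(s["tcp_rot"]);print("tool y",np.degrees(np.arctan2(R[1,1],R[0,1])))
print(togo([*C.mean(0),.0]))
cv2.imwrite("pics/w28z.png",cv2.resize(p["frame"][85:300,220:350],None,fx=4,fy=2.75,interpolation=cv2.INTER_CUBIC))
E
```

```text
[0.4937 0.2802 0.124 ]
[[0.5023 0.3566]
 [0.5579 0.3276]
 [0.4936 0.2017]
 [0.4358 0.2313]] [0.4974 0.2793]
len 0.1416820188008207 62.488431909374015 w 0.06273275907065487 0.06491515429376997
[array([0.5234, 0.3292]), array([0.4729, 0.2331])] [0.4981 0.2811] 62.26909349026882 0.10857561794490728
tool y -27.60284324338858
[12.3862  0.5264 -0.3647]
```

View pics/w28z.png

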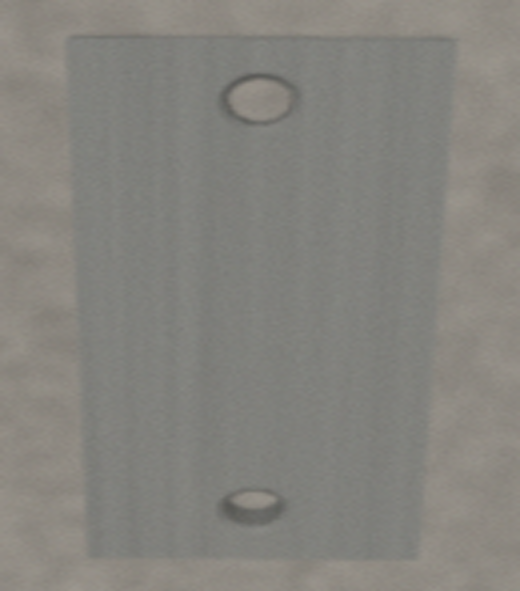

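```bash
python3 -m creep '[{"tx":0.5,"ty":0.3,"tz":-0.2,"spin":0},{"tx":1.2,"ty":0.2,"tz":-0.1,"spin":0},{"tx":1.8,"ty":0,"tz":0,"spin":0},{"tx":2.0,"ty":0,"tz":0,"spin":0},{"tx":2.0,"ty":0,"tz":0,"spin":0},{"tx":1.4,"ty":0,"tz":0,"spin":0},{"tx":0.8,"ty":0,"tz":0,"spin":0},{"tx":0.4,"ty":0,"tz":0,"spin":0},{"tx":0,"ty":0,"tz":0,"spin":0},{"tx":0,"ty":0,"tz":0,"spin":0}]' 8.2
python3 - <<'E'
from h import *
s,p=shot("wrist","w29"); print(togo([.4978,.2802,-.003]))
h=[px2w(p,q,.012,s)[:2] for q in((285,121),(283.5,268))]
R=np.array(s["tcp_rot"]);print("tool y",np.degrees(np.arctan2(R[1,1],R[0,1])))
E
```

```text
time_s: 47.2
tool_pos: [0.5003, 0.2757, 0.0159]
tcp_rot: [[-0.023, 0.883, -0.468], [-0.014, -0.469, -0.883], [-1.0, -0.013, 0.023]]
force: [-0.6, -0.6, 0.3]
grip_width: 0.0824
[ 1.8881 -0.4073 -0.3188]
tool y -27.953662606070576
```

View pics/w29.png

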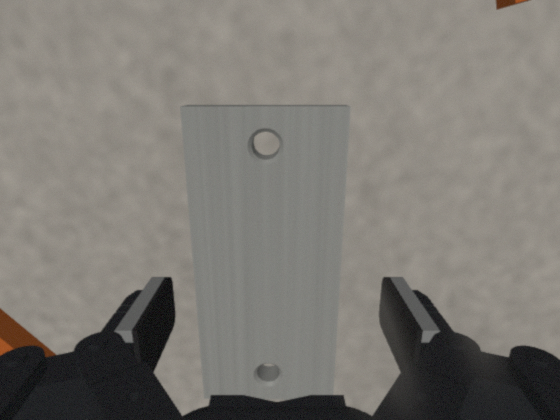

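```bash
python3 - <<'E'
from h import *
s,p=shot("wrist")
h=[px2w(p,q,.012,s)[:2] for q in((265.5,143),(267.5,372))];d=h[0]-h[1];m=np.mean(h,0);print(m,np.degrees(np.arctan2(d[1],d[0])),np.linalg.norm(d),togo([*m,-.003]))
E
python3 -m creep '[{"tx":0,"ty":-0.42,"tz":-0.32,"spin":0},{"tx":0.4,"ty":0,"tz":0,"spin":0},{"tx":0.5,"ty":0,"tz":0,"spin":0},{"tx":0.5,"ty":0,"tz":0,"spin":0},{"tx":0.3,"ty":0,"tz":0,"spin":0},{"tx":0,"ty":0,"tz":0,"spin":0},{"tx":0,"ty":0,"tz":0,"spin":0},{"tx":0,"ty":0,"tz":0,"spin":0},{"tx":0,"ty":0,"tz":0,"spin":0},{"tx":0,"ty":0,"tz":0,"spin":0}]' 8.2
python3 - <<'E'
from h import *
s,p=shot("wrist","w30"); print(togo([.4978,.2802,-.003]))
E
```

```text
[0.4978 0.2813] 62.05599381117774 0.10979791312300968 [ 1.8859 -0.46   -0.4186]
time_s: 48.55
tool_pos: [0.4978, 0.2808, -0.0018]
tcp_rot: [[-0.022, 0.883, -0.468], [-0.014, -0.469, -0.883], [-1.0, -0.013, 0.022]]
force: [-0.3, 0.8, -0.1]
grip_width: 0.082
[0.1219 0.023  0.0505]
```

View pics/w30.png

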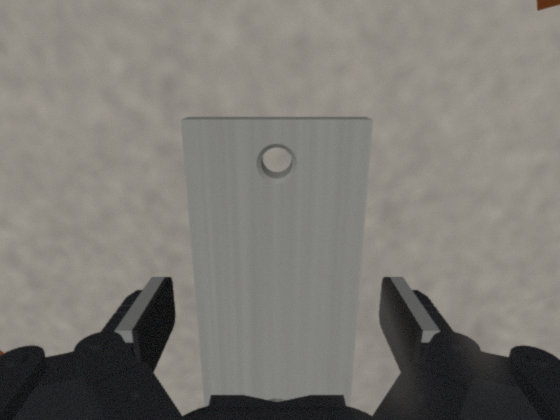

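```bash
python3 -m creep '[{"tx":0.1,"ty":0,"tz":0,"spin":0},{"tx":0,"ty":0,"tz":0,"spin":0},{"tx":0,"ty":0,"tz":0,"spin":0},{"tx":0,"ty":0,"tz":0,"spin":0},{"tx":0,"ty":0,"tz":0,"spin":0},{"tx":0,"ty":0,"tz":0,"spin":0},{"tx":0,"ty":0,"tz":0,"spin":0},{"tx":0,"ty":0,"tz":0,"spin":0},{"tx":0,"ty":0,"tz":0,"spin":0},{"tx":0,"ty":0,"tz":0,"spin":0}]' 5.4 70
python3 - <<'E'
from h import *
s,p=shot("wrist","w31"); print(s["tool_pos"])
E
python3 -m creep '[{"tx":-0.1,"ty":0,"tz":0,"spin":0},{"tx":-0.2,"ty":0,"tz":0,"spin":0},{"tx":-0.3,"ty":0,"tz":0,"spin":0},{"tx":-0.4,"ty":0,"tz":0,"spin":0},{"tx":-0.5,"ty":0,"tz":0,"spin":0},{"tx":-0.5,"ty":0,"tz":0,"spin":0},{"tx":-0.4,"ty":0,"tz":0,"spin":0},{"tx":-0.2,"ty":0,"tz":0,"spin":0},{"tx":0,"ty":0,"tz":0,"spin":0},{"tx":0,"ty":0,"tz":0,"spin":0}]'
python3 - <<'E'
from h import *
s,p=shot("wrist","w32"); print(s["tool_pos"])
E
```

```text
time_s: 49.85
tool_pos: [0.4978, 0.2808, -0.0022]
tcp_rot: [[-0.021, 0.883, -0.468], [-0.014, -0.469, -0.883], [-1.0, -0.013, 0.022]]
force: [0.3, 0.1, 1.1]
grip_width: 0.0618
[ 0.4978  0.2808 -0.0022]
time_s: 51.15
tool_pos: [0.498, 0.2807, 0.0251]
tcp_rot: [[-0.023, 0.883, -0.468], [-0.014, -0.469, -0.883], [-1.0, -0.013, 0.023]]
force: [0.2, 0.5, -3.0]
grip_width: 0.0617
[0.498  0.2807 0.0251]
```

View pics/w31.png

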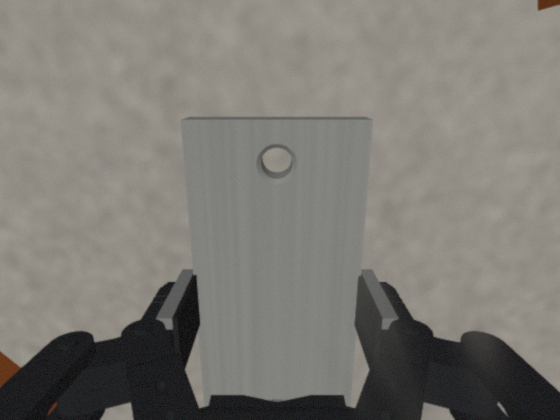

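View pics/w32.png

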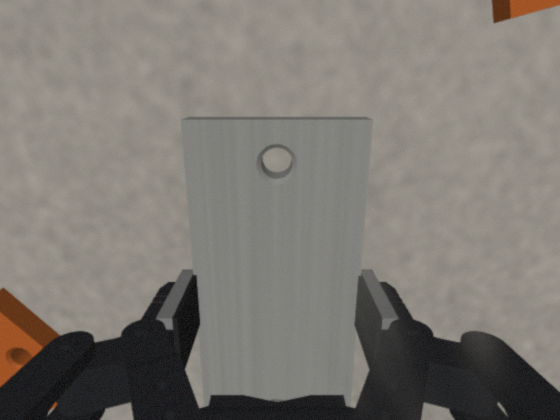

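```bash
python3 -m creep '[{"tx":-0.6,"ty":0,"tz":0,"spin":0},{"tx":-1.2,"ty":0,"tz":0,"spin":0},{"tx":-1.6,"ty":0,"tz":0,"spin":0},{"tx":-1.8,"ty":0,"tz":0,"spin":-0.02},{"tx":-1.8,"ty":0,"tz":0,"spin":-0.035},{"tx":-1.6,"ty":0,"tz":0,"spin":-0.035},{"tx":-1.0,"ty":0,"tz":0,"spin":-0.035},{"tx":-0.4,"ty":0,"tz":0,"spin":-0.02},{"tx":0,"ty":0,"tz":0,"spin":0},{"tx":0,"ty":0,"tz":0,"spin":0}]'
python3 - <<'E'
from h import *
s=status.read_state(); R=np.array(s["tcp_rot"]);print(np.degrees(np.arctan2(R[1,1],R[0,1])),togo([.5397,-.3053,.12]))
E
```

```text
time_s: 52.45
tool_pos: [0.5005, 0.2823, 0.134]
tcp_rot: [[-0.02, 0.943, -0.331], [-0.013, -0.331, -0.943], [-1.0, -0.015, 0.019]]
force: [-0.5, -0.0, -2.8]
grip_width: 0.0619
-19.35692794288892 [ 2.1069 23.1945 54.1069]
```

```bash
python3 -m creep '[{"tx":0,"ty":0.6,"tz":1.4,"spin":0},{"tx":0,"ty":1.2,"tz":2.8,"spin":0},{"tx":0,"ty":1.7,"tz":4.0,"spin":0},{"tx":0,"ty":1.8,"tz":4.2,"spin":0},{"tx":0,"ty":1.8,"tz":4.2,"spin":0},{"tx":0,"ty":1.8,"tz":4.2,"spin":0},{"tx":0,"ty":1.8,"tz":4.2,"spin":0},{"tx":0,"ty":1.6,"tz":3.6,"spin":0},{"tx":0,"ty":1.2,"tz":2.8,"spin":0},{"tx":0,"ty":0.6,"tz":1.4,"spin":0}]'
python3 - <<'E'
from h import *
s=status.read_state(); R=np.array(s["tcp_rot"]);print(np.degrees(np.arctan2(R[1,1],R[0,1])),togo([.5397,-.3053,.12]))
E
```

```text
time_s: 53.7
tool_pos: [0.52, -0.0944, 0.1347]
tcp_rot: [[-0.029, 0.941, -0.336], [-0.018, -0.336, -0.942], [-0.999, -0.021, 0.026]]
force: [-0.3, 0.6, -4.2]
grip_width: 0.062
-19.66505561620212 [ 1.7876  8.9797 19.1614]
```

```bash
python3 -m creep '[{"tx":0,"ty":0.6,"tz":1.2,"spin":0},{"tx":0,"ty":1.0,"tz":2.2,"spin":0},{"tx":0,"ty":1.4,"tz":3.0,"spin":0},{"tx":0,"ty":1.5,"tz":3.1,"spin":0},{"tx":0,"ty":1.4,"tz":3.0,"spin":0},{"tx":0,"ty":1.2,"tz":2.5,"spin":0},{"tx":0,"ty":0.8,"tz":1.6,"spin":0},{"tx":0,"ty":0.4,"tz":0.8,"spin":0},{"tx":0,"ty":0,"tz":0,"spin":0},{"tx":0,"ty":0,"tz":0,"spin":0}]'
python3 - <<'E'
from h import *
s,p=shot("wrist","w33"); R=np.array(s["tcp_rot"]);print(s["tool_pos"],np.degrees(np.arctan2(R[1,1],R[0,1])),togo([.5397,-.3053,.12]))
s,p=shot("scene","s33")
cv2.imwrite("pics/s33z.png",cv2.resize(p["frame"][60:260,60:310],None,fx=3,fy=3,interpolation=cv2.INTER_CUBIC))
E
```

```text
time_s: 54.95
tool_pos: [0.5421, -0.285, 0.1361]
tcp_rot: [[-0.03, 0.945, -0.325], [-0.013, -0.325, -0.946], [-0.999, -0.024, 0.022]]
force: [-0.4, 0.6, -3.9]
grip_width: 0.0615
[ 0.5421 -0.285   0.1361] -18.990783521671066 [1.6505 0.4727 1.9648]
```

View pics/w33.png

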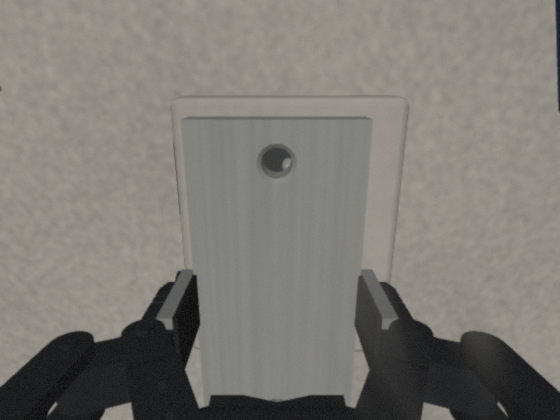

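View pics/s33z.png

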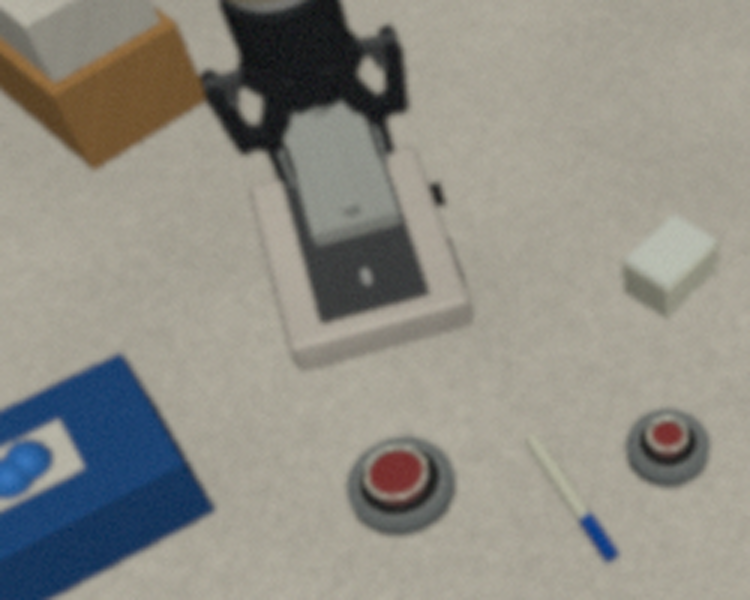

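```bash
python3 -m creep '[{"tx":0,"ty":0.2,"tz":0.8,"spin":0},{"tx":0,"ty":0.2,"tz":0.8,"spin":0},{"tx":0.5,"ty":0,"tz":0.2,"spin":0},{"tx":0.8,"ty":0,"tz":0,"spin":0},{"tx":1.0,"ty":0,"tz":0,"spin":0},{"tx":1.0,"ty":0,"tz":0,"spin":0},{"tx":0.7,"ty":0,"tz":0,"spin":0},{"tx":0.4,"ty":0,"tz":0,"spin":0},{"tx":0,"ty":0,"tz":0,"spin":0},{"tx":0,"ty":0,"tz":0,"spin":0}]'
python3 - <<'E'
from h import *
s,p=shot("wrist","w34"); R=np.array(s["tcp_rot"]);print(s["tool_pos"],np.degrees(np.arctan2(R[1,1],R[0,1])),togo([.5397,-.3053,.065]))
cv2.imwrite("pics/w34z.png",cv2.resize(p["frame"][90:260,170:400],None,fx=3.4,fy=3.4,interpolation=cv2.INTER_CUBIC))
E
```

```text
time_s: 56.3
tool_pos: [0.5384, -0.3041, 0.0889]
tcp_rot: [[-0.03, 0.946, -0.323], [-0.012, -0.324, -0.946], [-0.999, -0.025, 0.021]]
force: [0.4, -0.2, -4.3]
grip_width: 0.0621
[ 0.5384 -0.3041  0.0889] -18.905086122258716 [2.3857 0.2241 0.0186]
```

View pics/w34z.png

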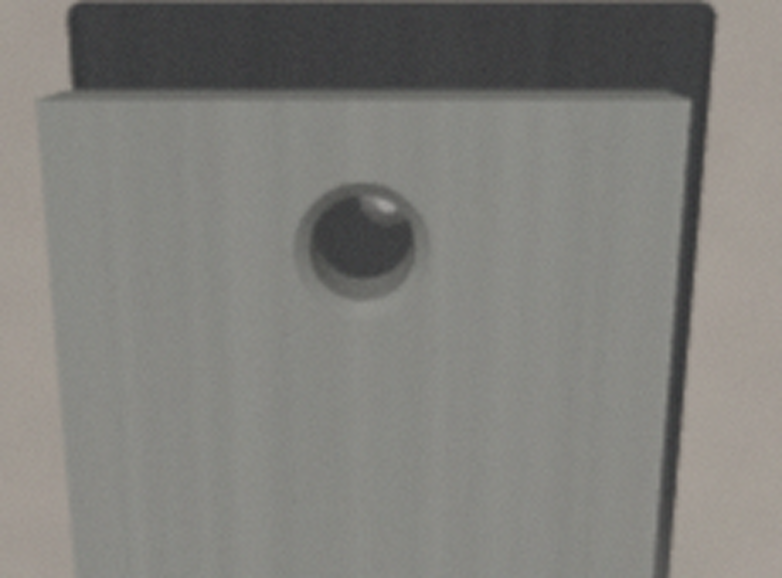

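```bash
python3 - <<'E'
from h import *
s,p=shot("wrist"); t=np.array(s["tool_pos"]);print(t)
g=cv2.cvtColor(p["frame"],cv2.COLOR_BGR2GRAY)
d=np.array([np.cos(np.radians(71)),np.sin(np.radians(71))])
c=np.array([.5397,-.3053])
print("pin px pred",w2px(p,[*(c+.055*d),.062],s),w2px(p,[*(c+.055*d),.048],s))
h=px2w(p,(276.2,161.2),t[2]+.0142,s);print("hole now",h,"plate c",h[:2]-.055*d,"tcp",t[:2])
hb=(h[0],h[1])
E
```

```text
[ 0.5384 -0.3041  0.0889]
pin px pred [283.073  145.2475] [283.3037 140.8079]
hole now [ 0.5559 -0.2519  0.1031] plate c [ 0.538  -0.3039] tcp [ 0.5384 -0.3041]
```

```bash
python3 -m creep '[{"tx":0,"ty":0.2,"tz":0.12,"spin":0},{"tx":0.4,"ty":0,"tz":0,"spin":0},{"tx":0.6,"ty":0,"tz":0,"spin":0},{"tx":0.5,"ty":0,"tz":0,"spin":0},{"tx":0.3,"ty":0,"tz":0,"spin":0},{"tx":0.1,"ty":0,"tz":0,"spin":0},{"tx":0,"ty":0,"tz":0,"spin":0},{"tx":0,"ty":0,"tz":0,"spin":0},{"tx":0,"ty":0,"tz":0,"spin":0},{"tx":0,"ty":0,"tz":0,"spin":0}]'
python3 - <<'E'
from h import *
s,p=shot("wrist"); R=np.array(s["tcp_rot"]);print(s["tool_pos"],np.degrees(np.arctan2(R[1,1],R[0,1])),togo([.5397,-.3053,.065]))
cv2.imwrite("pics/w35z.png",cv2.resize(p["frame"][110:210,210:340],None,fx=5.5,fy=5.5,interpolation=cv2.INTER_CUBIC))
s,p=shot("scene")
cv2.imwrite("pics/s35z.png",cv2.resize(p["frame"][80:190,110:240],None,fx=5.5,fy=5.2,interpolation=cv2.INTER_CUBIC))
E
```

```text
time_s: 57.65
tool_pos: [0.5396, -0.3065, 0.0691]
tcp_rot: [[-0.029, 0.946, -0.324], [-0.013, -0.324, -0.946], [-0.999, -0.024, 0.022]]
force: [0.0, 0.2, -3.3]
grip_width: 0.0614
[ 0.5396 -0.3065  0.0691] -18.91217337632503 [ 0.4021 -0.0228 -0.1245]
```

View pics/w35z.png

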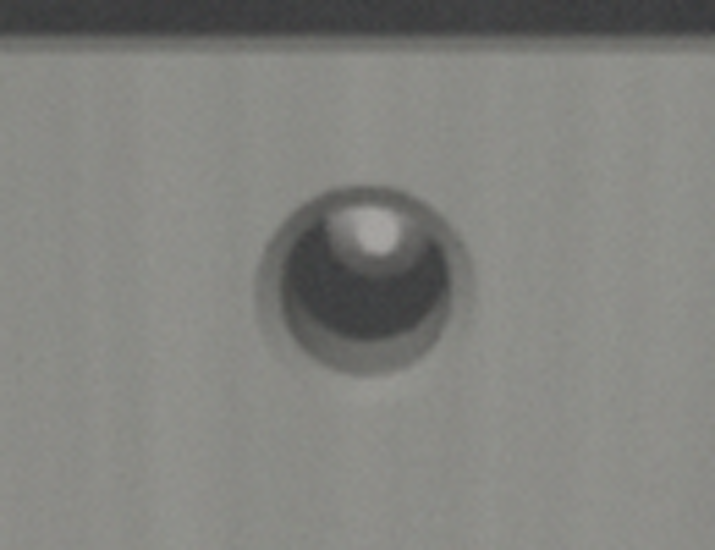

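View pics/s35z.png

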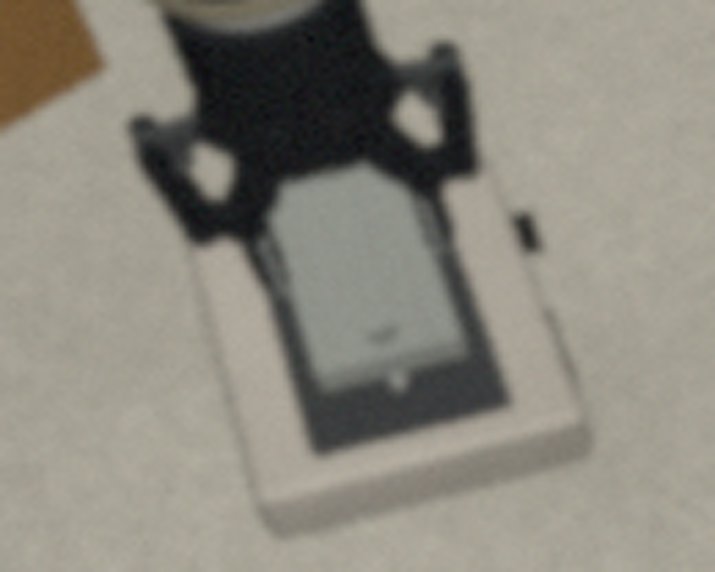

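```bash
python3 - <<'E'
from h import *
s,p=shot("wrist"); t=np.array(s["tool_pos"]);R=np.array(s["tcp_rot"])
pin=px2w(p,(278.5,151.6),.062,s)
d=np.array([np.cos(np.radians(71)),np.sin(np.radians(71))])
# hole bottom edge arc: dark ellipse bottom row zoom 338, hole bottom circle (z=.0713)
h=px2w(p,(276.4,161.5),t[2]+.0142,s)
print(pin,h,"off tool cm",R.T@(pin-h)*100)
print("shaker c from pin",pin[:2]-.055*d, "tcp",t)
hb=px2w(p,(276.6,110+262/5.5),t[2]+.0022,s);print(hb)
E
```

```text
[ 0.5575 -0.2546  0.062 ] [ 0.5572 -0.2543  0.0832] off tool cm [ 2.1216  0.083  -0.0254]
shaker c from pin [ 0.5396 -0.3066] tcp [ 0.5396 -0.3065  0.069 ]
[ 0.5567 -0.2551  0.0712]
```

```bash
python3 -m creep '[{"tx":0,"ty":0.05,"tz":0,"spin":0},{"tx":0.3,"ty":0.01,"tz":-0.01,"spin":0},{"tx":0.3,"ty":0.01,"tz":-0.01,"spin":0},{"tx":0.3,"ty":0.01,"tz":-0.01,"spin":0},{"tx":0.3,"ty":0.01,"tz":-0.01,"spin":0},{"tx":0,"ty":0,"tz":0,"spin":0},{"tx":0,"ty":0,"tz":0,"spin":0},{"tx":0,"ty":0,"tz":0,"spin":0},{"tx":0,"ty":0,"tz":0,"spin":0},{"tx":0,"ty":0,"tz":0,"spin":0}]'
python3 - <<'E'
from h import *
s,p=shot("wrist"); R=np.array(s["tcp_rot"]);print(s["tool_pos"],s["moment"],np.degrees(np.arctan2(R[1,1],R[0,1])),togo([.5398,-.3066,.0458]))
cv2.imwrite("pics/w36z.png",cv2.resize(p["frame"][110:210,210:340],None,fx=5.5,fy=5.5,interpolation=cv2.INTER_CUBIC))
E
```

```text
time_s: 59.05
tool_pos: [0.5403, -0.3065, 0.056]
tcp_rot: [[-0.03, 0.946, -0.324], [-0.013, -0.324, -0.946], [-0.999, -0.024, 0.022]]
force: [0.3, 0.0, -3.9]
grip_width: 0.0622
[ 0.5403 -0.3065  0.056 ] [ 0.0366 -0.1203  0.0052] -18.91326756656477 [ 1.0242 -0.0184 -0.0005]
```

View pics/w36z.png

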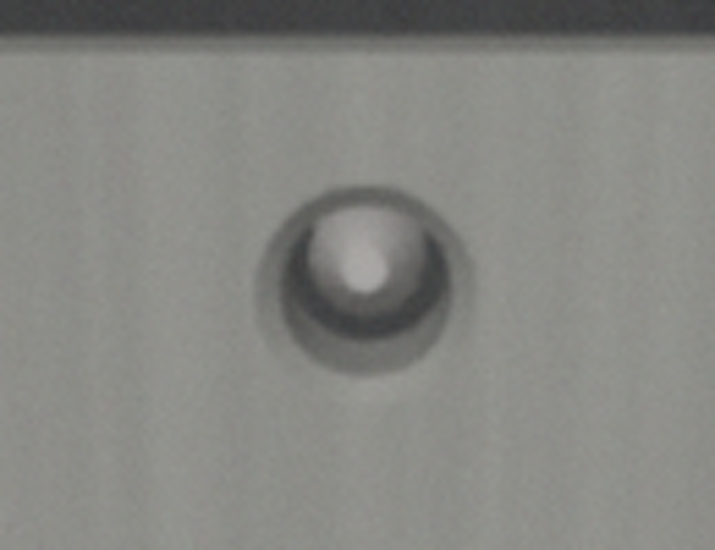

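The pin tip (zoomed at 365,268) is inside the hole and centred, with no contact force. Continue down.

```bash
python3 -m creep '[{"tx":0.2,"ty":0,"tz":-0.01,"spin":0},{"tx":0.2,"ty":0,"tz":-0.01,"spin":0},{"tx":0.2,"ty":0,"tz":-0.01,"spin":0},{"tx":0.2,"ty":0,"tz":0,"spin":0},{"tx":0.1,"ty":0,"tz":0,"spin":0},{"tx":0,"ty":0,"tz":0,"spin":0},{"tx":0,"ty":0,"tz":0,"spin":0},{"tx":0,"ty":0,"tz":0,"spin":0},{"tx":0,"ty":0,"tz":0,"spin":0},{"tx":0,"ty":0,"tz":0,"spin":0}]'
python3 - <<'E'
from h import *
s,p=shot("wrist"); print(s["tool_pos"],s["moment"],togo([.5398,-.3066,.0458]))
cv2.imwrite("pics/w37z.png",cv2.resize(p["frame"][110:210,210:340],None,fx=5.5,fy=5.5,interpolation=cv2.INTER_CUBIC))
E
```

```text
time_s: 60.35
tool_pos: [0.5401, -0.3064, 0.0464]
tcp_rot: [[-0.03, 0.946, -0.324], [-0.013, -0.324, -0.946], [-0.999, -0.024, 0.022]]
force: [0.5, 0.6, -2.9]
grip_width: 0.062
[ 0.5401 -0.3064  0.0464] [ 0.0355 -0.09   -0.0231] [ 0.062  -0.0195  0.0301]
```

View pics/w37z.png

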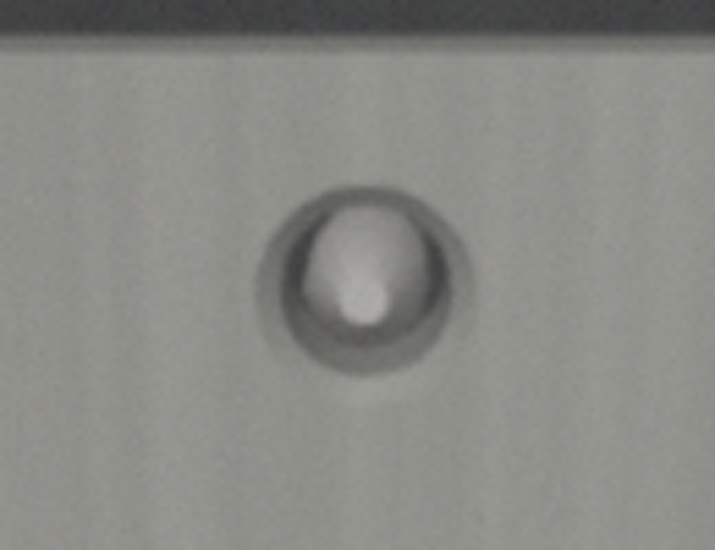

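Almost seated; lower another 1 mm until the deck takes the weight.

```bash
python3 -m creep '[{"tx":0.05,"ty":0,"tz":0,"spin":0},{"tx":0.05,"ty":0,"tz":0,"spin":0},{"tx":0,"ty":0,"tz":0,"spin":0},{"tx":0,"ty":0,"tz":0,"spin":0},{"tx":0,"ty":0,"tz":0,"spin":0},{"tx":0,"ty":0,"tz":0,"spin":0},{"tx":0,"ty":0,"tz":0,"spin":0},{"tx":0,"ty":0,"tz":0,"spin":0},{"tx":0,"ty":0,"tz":0,"spin":0},{"tx":0,"ty":0,"tz":0,"spin":0}]'
```

```text
time_s: 61.65
tool_pos: [0.5402, -0.3064, 0.0462]
tcp_rot: [[-0.029, 0.946, -0.324], [-0.013, -0.324, -0.946], [-0.999, -0.023, 0.022]]
force: [-1.7, 1.4, 0.2]
grip_width: 0.0618
```

```bash
python3 -m creep '[{"tx":0,"ty":0,"tz":0,"spin":0},{"tx":0,"ty":0,"tz":0,"spin":0},{"tx":0,"ty":0,"tz":0,"spin":0},{"tx":0,"ty":0,"tz":0,"spin":0},{"tx":0,"ty":0,"tz":0,"spin":0},{"tx":-0.5,"ty":0,"tz":0,"spin":0},{"tx":-1.5,"ty":0,"tz":0,"spin":0},{"tx":-2,"ty":0,"tz":0,"spin":0},{"tx":-2,"ty":0,"tz":0,"spin":0},{"tx":-2,"ty":0,"tz":0,"spin":0}]' 8.3
python3 -m creep '[{"tx":-2,"ty":0,"tz":0,"spin":0},{"tx":-2,"ty":0,"tz":0,"spin":0},{"tx":-2,"ty":0,"tz":0,"spin":0},{"tx":-2,"ty":0,"tz":0,"spin":0},{"tx":-2,"ty":0,"tz":0,"spin":0},{"tx":-1,"ty":0,"tz":0,"spin":0},{"tx":0,"ty":0,"tz":0,"spin":0},{"tx":0,"ty":0,"tz":0,"spin":0},{"tx":0,"ty":0,"tz":0,"spin":0},{"tx":0,"ty":0,"tz":0,"spin":0}]'
python3 - <<'E'
from h import *
s,p=shot("wrist","w38")
s,p=shot("scene")
cv2.imwrite("pics/s38z.png",cv2.resize(p["frame"][60:380,110:390],None,fx=2,fy=1.85,interpolation=cv2.INTER_CUBIC))
E
```

```text
time_s: 62.9
tool_pos: [0.543, -0.3052, 0.131]
tcp_rot: [[-0.028, 0.946, -0.323], [-0.013, -0.324, -0.946], [-1.0, -0.023, 0.021]]
force: [0.2, -0.7, 0.5]
grip_width: 0.0833
time_s: 64.15
tool_pos: [0.5461, -0.3028, 0.2524]
tcp_rot: [[-0.022, 0.946, -0.322], [-0.015, -0.323, -0.946], [-1.0, -0.016, 0.022]]
force: [0.2, -0.5, 0.9]
grip_width: 0.0827
```

View pics/w38.png

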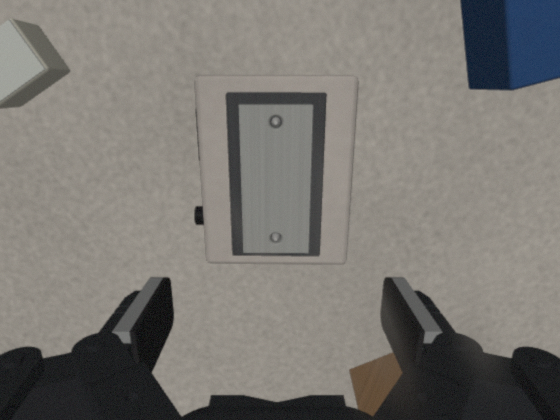

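View pics/s38z.png

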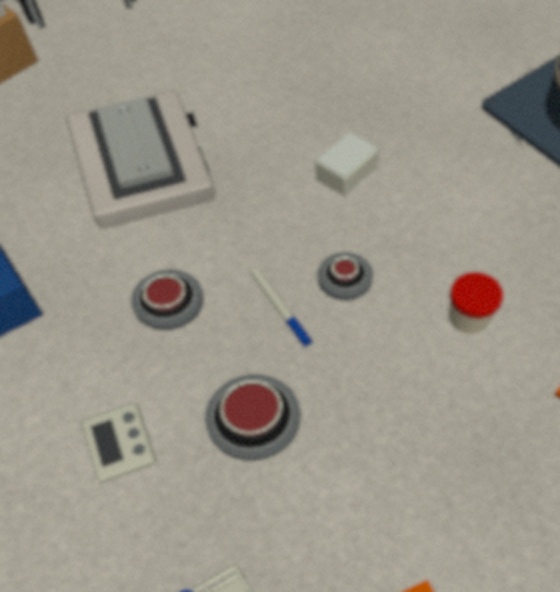

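The wrist view shows both pins through the holes at (276,121) and (275,238), with the plate lying flat inside the deck. All three dishes sit in their holders.

```bash
python3 -c "
from cell import job_done,status
s=status.read_state();print(s['time_s'],max(abs(v) for v in s['joint_velocities']))
print(job_done())"
```

```text
64.25 0.005579868233954521
the job is handed in; nothing more can be done
None
```

I moved the small, medium and large dishes, in that order, from the stack into the holders of their own size. I then lowered the bare plate onto the shaker's two pins, backed the gripper off and handed the job in at 64 s. `job_done()` gives no verdict, so these are my own checks:

- **Dishes:** after each release, the wrist camera showed the dish inside its rim. My position estimates put each one within about 1 mm of its seat centre, with calibration good to about 2 mm. I judged flatness from the pictures only; the last scene picture still showed all three in place.
- **Plate:** as it touched down, the vertical wrist force went from about -3 N to 0. The last wrist picture showed both pins through the holes and the plate square and centred inside the deck. I did not measure its final position or tilt numerically.
- **Bystanders:** the pot and marker look unmoved in the last scene picture, which I compared by eye. I never went near the orange look-alike plates.
- **What was off:**
  - The first move call was refused because its rows were incomplete; nothing moved.
  - Long moves overshot by up to about 2 cm and I corrected them before each descent.
  - The tool drifted to about 0.03 rad of tilt, and no check failed because of it.
  - My first and later shaker position estimates differed by about 1.5 mm; I settled it by looking at a pin through the plate's hole.

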